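# Lock the inclined indexing stage with its pin

### The job

Turn the blue head of the inclined indexing stage, which has a black grip bar, until the hole in its blue arm lines up with the hole in the sloping plate. Then take the red-handled locking pin out of its parking block, push it through both holes until its collar sits flat on the blue arm, and let go. Leave the canister, the dish and the clamp fork where they are.

Things in the scene. Friction and masses are not known exactly. Their poses are not given: they have to be found in the camera images.
- stage: Inclined indexing stage, fixed to the desk: dark foot 150 x 164 x 10 mm, grey side cheeks, and a sloping aluminium plate 150 x 150 x 12 mm tilted 30 degrees, low edge (47 mm high) towards the robot, high edge 122 mm. A blue head with an arm turns on the plate. Origin: centre of the foot's underside; -x is the low side; the centre of the plate's top lies 85 mm above.
- plate_hole (a point): Hole in the stage's sloping plate, 12 mm across, right through the 12 mm plate, open space below. The point lies in the plate's top surface on the hole's axis. z: the plate's outward normal, 30 degrees from vertical, leaning towards the robot; x: up the slope; y: level, along the plate. The head's turning axis is parallel to z, 55 mm from this point along -x.
- head_hole (a point): Hole in the head's blue arm, 12 mm across, right through the 10 mm thick arm. The point lies in the arm's top face on the hole's axis, 55 mm from the turning axis, 11 mm above the plate's top. The arm is 34 mm wide and ends 21 mm beyond the hole; the head's blue disc is 84 mm across. Axes turn with the head: x out to the hole, z the plate's outward normal.
- head_grip (a point): Grip point of the black bar on the head, on the turning axis, 34 mm above the plate's top. The bar is 54 mm long (its x), 14 mm wide (its y), and reaches from 11 to 45 mm above the plate; a steel boss round its foot reaches 14 mm above the plate. Axes as head_hole: x along the bar (the arm lies at +x), y across it, z the plate's outward normal.
- index_head (a joint): Turn of the head in rad about the plate's outward normal, anticlockwise positive seen facing the plate. 0: the arm's hole is exactly over the plate's hole (arm pointing straight up the slope); it starts between 0.45 and 1.2 and can go from -0.5 to 1.6 with no stop or click at 0. Stiff (0.15 N m of friction): it stays where it is left.
- pin_grip (a point): Locking pin, loose, about 0.1 kg, 93 mm long, upright in its block at the start. The point: middle of its round red handle, 18 mm across, 46 mm long. z: from tip to handle. Along z from here: handle -23 to +23 mm; steel collar 24 mm across, 5 mm thick, underside at -28 mm; steel shank 10 mm across to the tip at -70 mm, its last 10 mm tapering to 4 mm.
- pin_collar (a point): Centre of the underside of the pin's collar; rests on the blue arm when the pin is home. z as pin_grip.
- pin_tip (a point): Tip of the pin, 42 mm below the collar's underside. When home it stands out 19 mm under the plate.
- pin_block: Parking block, grey, 50 x 50 x 52 mm, fixed to the desk, with an upright 13 mm hole through its middle in which the pin stands (collar on the block's top). Origin: centre of its underside. It stands to the right of the stage, nearer to the robot or farther than the canister.
- monitor_corner (a point): Obstacle, fixed: lower right corner of the upright computer monitor. From here its screen (about 20 mm thick, 150 to 650 mm above the desk) runs 0.73 m away to the left and back, about 58 degrees left of straight ahead.
- can_mid (a point): Bystander: black canister with a white lid, 40 mm diameter, 70 mm high, loose; its centre.
- dish_mid (a point): Bystander: white round dish, 55 mm diameter, 14 mm high, loose; its centre.
- fork_mid (a point): Bystander: black clamp fork, 30 x 70 x 7 mm, loose; its centre.
There are look-alikes about, which are no part of the job. Of the things that look like the stage, the larger one is meant.

How it is judged:
By the outcome, as a careful person would: the job done as asked, in the order asked, and still so for the second after the job is handed in, with the robot touching nothing.
It also fails if it takes over 61 s, if anything falls off the work surface, if the arm or the gripper's body presses on something with over 40 N, if the wrist force passes 120 N, or if a joint passes its speed limit or range.

### The arm

A 6-joint arm with a two-finger parallel gripper is mounted at the origin on a cart in front of the work surface, level with it; the furniture and walls round the work are solid. World frame = base frame: x ahead of the robot, y to its left, z up, the work surface at z = 0. Lengths are in m, angles in rad, forces in N, time in s.
With the tool pointing down it reaches from about 0.35 to 0.775 m from the base axis. Payload 5.5 kg.
Tool frame: the origin (TCP) lies between the finger pads; the fingertips stand 19 mm ahead of it and the grasp point (between the pads) is the TCP; z points along the fingers, y is the direction in which the jaws open and shut (so a half turn about z gives the same grasp; the last joint's range is limited). The gripper opens to 85 mm and grips with 20 to 120 N. Pads are 22 mm wide; open, the fingers measure 114 mm over their backs; the gripper's body (76 mm by 85 mm) begins 54 mm behind the grasp point. The pads swing forward as they close: fully open they stand 13 mm farther back than shut.
Start: joints at [1.016, 0.313, 0.046, 1.304, 0, 1.431], TCP at [0.232, 0.526, 0.25] pointing down, gripper open.
Joint ranges: [-2.76, 2.76], [-0.86, 1.69], [-1.03, 1.26], [-2.2, 2.34], [-1.47, 1.5], [-3.14, 3.14]. Speed limits (rad/s): [2.57, 2.57, 3.14, 3.14, 3.14, 3.14].

### API

Orientations are given as a unit quaternion [w, x, y, z].
In Python, from workcell import get_state, cams, workorder gives the robot as it stands.
- The arm moves only by the tool play_rows, never from a script. Its argument "series" is text: rows parted by semicolons, each of 7 numbers parted by spaces: the opening in per cent of the stroke, from 0 (shut) to 100 (fully open), then the shift along the tool's x, y, z in cm, then the turn, a rotation vector about the tool's x, y, z in degrees. A call has 1 to 12 rows; each row shifts and turns the commanded pose from where the row before left it, along the tool's axes as they then stand; what a row does not reach is not made up. A row lasts 1/8 s, in which the tool goes at most 62.5 mm and 10.7 degrees, less where a joint would pass 70% of its speed; a pose out of reach is approached as far as the arm can. A call with a gripper value outside its range is refused whole. The fingers move at their own pace and stop on an object; "newtons" is the grip in N (left out, the last holds). Time passes only in rows, so rows that do not move let the fingers close. It gives the time, the measured TCP pose, the force and the opening at its end, in the units of the state.
- get_state(): the state, without advancing time (a new reading comes with each control period).
- cams.read_camera(name): name is "scene" or "top" or "wrist"; returns the picture (420x560x3 uint8, red, green, blue); there is no depth.
- cams.get_calibration(name): a dict with "fx", "fy", "cx", "cy" (pixels), "rvec" (rotation vector, rad) and "tvec" (3), from world to camera coordinates, as OpenCV has them. Camera axes: x right, y down, z forward; pixel columns grow to the right and rows downward; lengths in m; the calibration is good to about 2 mm. A picture is of the moment at which its call begins: read the wrist's pose just before it. get_calibration takes no time and is no camera call; for the wrist camera it gives the pose at the moment of the call.
- workorder.hand_in(): hands the job in, once; it reports no verdict.
The state is a dict: "clock": time; "joint_pos": joint angles; "qvel": joint speeds; "tau": joint torques, N m; "tcp_pos": TCP position; "orientation": TCP orientation; "wrist_force": force on the tool from outside, world axes, zero at the start; "ft_torque": the same for the moment, N m; "finger_gap": finger opening in m.
Only numpy, scipy, OpenCV 4.12 (cv2) and the standard library are available. Lean on these libraries where they do the work, as an engineer would, in place of code of your own. Each camera call takes 0.05 s, during which the arm holds its last target.

## Working session

There is one attempt and no reset: what is moved stays moved. The work goes in short steps, Python scripts to look and compute and a tool call to move; the robot and the scene stay as the last step left them, time stands still between calls to the robot, and variables do not carry over. Pictures are saved under pics/ and viewed, and the job is handed in when it is done.

Besides the shell and the picture viewer there is one more tool, called after "Call:" as name(argument=value, ...) on one line, values as JSON. play_rows: Moves the arm, as the interface text tells. Its arguments: {"type":"object","properties":{"series":{"type":"string"},"newtons":{"type":"number"}},"required":["series"]}

```bash
ls; mkdir -p pics
cat > h.py <<'E'
import numpy as np,cv2
from workcell import get_state,cams,workorder
from scipy.spatial.transform import Rotation as R
def snap(n,f):
    c=cams.get_calibration(n); im=cams.read_camera(n); cv2.imwrite('pics/'+f,im[:,:,::-1]); return im,c
E
python3 - <<'E'
from h import *
s=get_state();print(s)
for n in ['scene','top','wrist']:
    im,c=snap(n,n+'0.png');print(n,c)
E
```

```text
pics
{'clock': 0.0, 'joint_pos': array([ 1.01640033e+00,  3.13956416e-01,  4.49745575e-02,  1.30359265e+00,
       -5.42661328e-06,  1.43122092e+00]), 'qvel': array([1.15021044e-03, 3.91190490e-04, 6.18490125e-04, 1.23185955e-03,
       5.19569835e-05, 2.00594950e-03]), 'tau': array([ 6.83371491e-04, -4.80623245e+01,  2.98535031e+01,  1.92156021e-02,
       -5.70154884e-05,  1.73027229e-05]), 'tcp_pos': array([0.23148371, 0.52582544, 0.24943205]), 'orientation': array([-2.99796257e-04,  2.05926312e-01,  9.78567097e-01, -8.37023993e-04]), 'wrist_force': array([-0.41097412, -0.43839631,  0.22031265]), 'ft_torque': array([-0.04120504,  0.01184198, -0.02364893]), 'finger_gap': 0.08536326884479327}
scene {'fx': 461.89642230965467, 'fy': 461.89642230965467, 'cx': 268.6061689023164, 'cy': 210.70597782642437, 'rvec': array([ 2.230338  , -0.70187727,  0.32559137]), 'tvec': array([-0.43253269,  0.2555153 ,  1.05576937])}
top {'fx': 397.58536774478193, 'fy': 397.58536774478193, 'cx': 280.9447248155393, 'cy': 210.1815407588339, 'rvec': array([ 2.11753711, -2.14838651,  0.15913008]), 'tvec': array([-0.01070945,  0.53387601,  1.01099537])}
wrist {'fx': 337.9399644004653, 'fy': 337.9399644004653, 'cx': 280.21233246373794, 'cy': 205.8485809982754, 'rvec': array([-2.43943615, -1.59085489, -0.20931666]), 'tvec': array([-0.57370984, -0.03407811,  0.37872755])}
```

View pics/scene0.png

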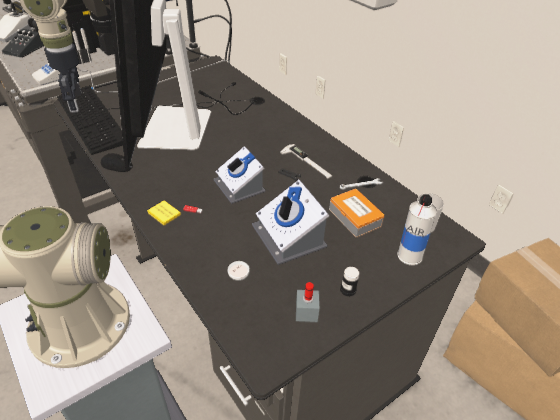

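View pics/top0.png

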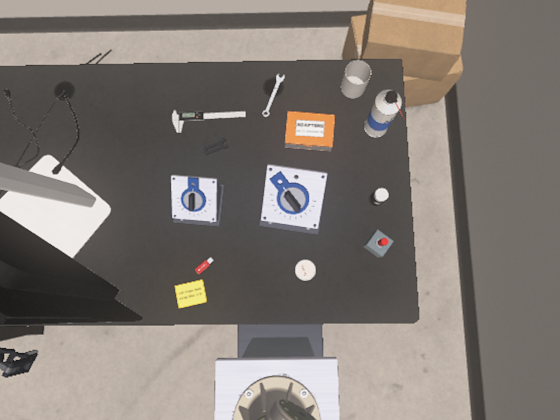

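View pics/wrist0.png

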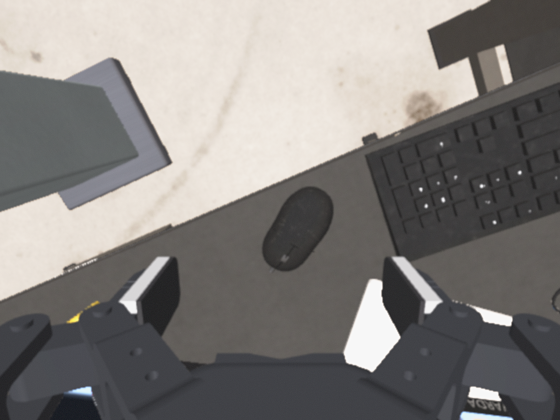

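The top view has the large stage at about (293,198), the pin block at (379,243), the canister at (380,197), the dish at (305,270) and the fork at (216,146). The small stage at (194,200) is a look-alike. I'll zoom in next.

Run:
```python
import cv2
t=cv2.imread('pics/top0.png');s=cv2.imread('pics/scene0.png')
cv2.imwrite('pics/topz.png',cv2.resize(t[155:245,250:350],(800,720)[:1]*0 or (660,594),interpolation=cv2.INTER_CUBIC))
cv2.imwrite('pics/topp.png',cv2.resize(t[180:260,350:420],(490,560),interpolation=cv2.INTER_CUBIC))
cv2.imwrite('pics/scz.png',cv2.resize(s[175:325,245:365],(480,600),interpolation=cv2.INTER_CUBIC))
```

```text
(no output)
```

View pics/topz.png

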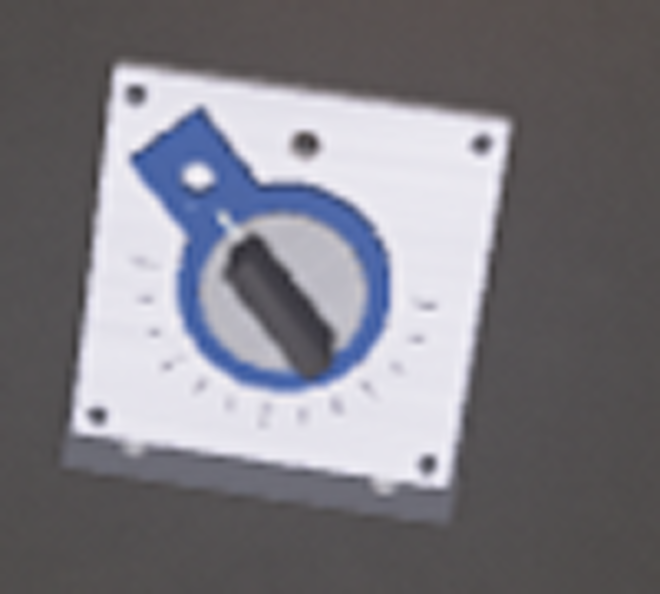

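View pics/topp.png

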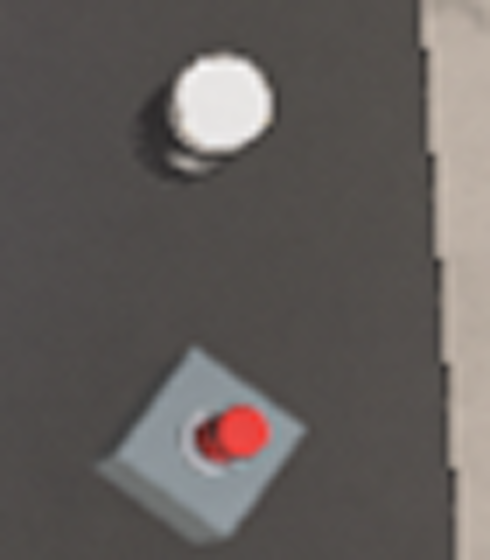

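View pics/scz.png

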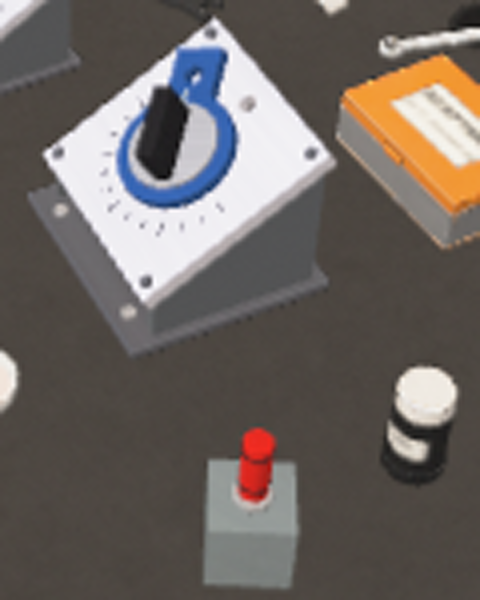

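```bash
cat >> h.py <<'E'
from scipy.optimize import least_squares
def proj(P,c):
    K=np.array([[c['fx'],0,c['cx']],[0,c['fy'],c['cy']],[0,0,1]]);return cv2.projectPoints(np.atleast_2d(P).astype(float),c['rvec'],c['tvec'],K,None)[0][:,0]
def ray(uv,c):
    Rm=cv2.Rodrigues(c['rvec'])[0];d=Rm.T@np.array([(uv[0]-c['cx'])/c['fx'],(uv[1]-c['cy'])/c['fy'],1]);return -Rm.T@c['tvec'],d
def onz(uv,c,z):
    o,d=ray(uv,c);return o+d*(z-o[2])/d[2]
def tri(obs):
    A=np.zeros((3,3));b=np.zeros(3)
    for uv,c in obs:
        o,d=ray(uv,c);d=d/np.linalg.norm(d);M=np.eye(3)-np.outer(d,d);A+=M;b+=M@o
    return np.linalg.solve(A,b)
def unz(p,s,o): return (np.array(p,float)+.5)/s-.5+np.array(o)
E
cat > m1.py <<'E'
from h import *
ct=cams.get_calibration('top');cs=cams.get_calibration('scene')
T=unz([(115,65),(512,118),(450,488),(75,432)],6.6,(250,155))
S=unz([(213,17),(335,160),(150,305),(43,152)],4,(245,175))
for a,b in zip(T,S):
    p=tri([(a,ct),(b,cs)]);print(p.round(4),(proj(p,ct)-a).round(2),(proj(p,cs)-b).round(2))
c30,s30=np.cos(np.pi/6),.5
L=np.array([[.075,.075],[.075,-.075],[-.075,-.075],[-.075,.075]])
def model(q):
    P=np.c_[L[:,0]*c30,L[:,1],.085+L[:,0]*s30]
    return P@R.from_euler('z',q[2]).as_matrix().T+np.array([q[0],q[1],0])
f=lambda q:np.r_[(proj(model(q),ct)-T).ravel(),(proj(model(q),cs)-S).ravel()]
r=least_squares(f,[.5,-.03,0]);print('stage',r.x,f(r.x).round(2))
q=r.x;Rz=R.from_euler('z',q[2]).as_matrix()
Rp=Rz@np.array([[c30,0,-s30],[0,1,0],[s30,0,c30]]);o=np.array([q[0],q[1],.085])
def w(p): return o+Rp@np.array(p)
def onplate(uv,c,h):
    oo,d=ray(uv,c);n=Rp[:,2];t=(n@(w([0,0,h])-oo))/(n@d);return Rp.T@(oo+d*t-o)
print(Rp)
print('platehole',onplate(unz((306,144),6.6,(250,155)),ct,0),onplate(unz((248,103),4,(245,175)),cs,0))
a=onplate(unz((198,177),6.6,(250,155)),ct,.011);b=onplate(unz((196,77),4,(245,175)),cs,.011)
print('headhole',a,np.arctan2(a[1],a[0]),b,np.arctan2(b[1],b[0]),np.hypot(a[0],a[1]),np.hypot(b[0],b[1]))
# pin
ptop=tri([(unz((243,432),7,(350,180)),ct),(unz((259,440),4,(245,175)),cs)]);print('pin handle top',ptop,onz(unz((243,432),7,(350,180)),ct,.103))
# block top corners z=.052
for p in [(195,347),(307,429),(222,542),(100,465)]: print(onz(unz(p,7,(350,180)),ct,.052))
for p in [(208,460),(297,463),(298,534),(207,531)]: print('s',onz(unz(p,4,(245,175)),cs,.052))
print('can',onz(unz((221,104),7,(350,180)),ct,.07),'dish',onz((305,270),ct,.014))
print('fork',onz((216,146),ct,.007))
E
python3 m1.py
```

```text
[0.6362 0.0143 0.1229] [[-0.12  0.23]] [[ 0.23 -0.05]]
[ 0.6156 -0.136   0.1165] [[ 0.05 -0.1 ]] [[-0.11  0.03]]
[ 0.4857 -0.1158  0.0438] [[ 0.51 -0.93]] [[-1.09  0.17]]
[0.5079 0.034  0.0496] [[ 0.14 -0.26]] [[-0.28  0.04]]
stage [ 0.56070656 -0.0513057  -0.15314649] [ 0.44  0.22  0.08  0.14  0.52 -0.86  0.66 -0.19  0.57  0.3  -0.68 -1.54
 -1.31 -0.8   0.01  0.86]
[[ 0.85588942  0.15254855 -0.49414799]
 [-0.13211092  0.98829598  0.07627427]
 [ 0.5         0.          0.8660254 ]]
platehole [ 5.46703115e-02  6.80001571e-04 -1.27614085e-16] [ 5.50643411e-02 -7.66415391e-04  2.08696886e-17]
headhole [0.03937749 0.03942319 0.011     ] 0.7859781183853705 [0.03934898 0.03514866 0.011     ] 0.7290758905232589 0.0557205080359894 0.05276144470513449
pin handle top [ 0.44364472 -0.27277276  0.10226592] [ 0.44258272 -0.27195923  0.103     ]
[ 0.47838181 -0.26857848  0.052     ]
[ 0.44734643 -0.30823733  0.052     ]
[ 0.40632549 -0.27471872  0.052     ]
[ 0.43517264 -0.23136117  0.052     ]
s [ 0.4393172  -0.23899279  0.052     ]
s [ 0.48032863 -0.26999062  0.052     ]
s [ 0.44909811 -0.30826695  0.052     ]
s [ 0.40854148 -0.27771078  0.052     ]
can [ 0.56656075 -0.27867848  0.07      ] dish [ 0.37633908 -0.07988156  0.014     ]
fork [0.72558715 0.16260733 0.007     ]
```

Run:
```python
import cv2
from h import *
t=cv2.imread('pics/top0.png');s=cv2.imread('pics/scene0.png')
cv2.imwrite('pics/topm.png',cv2.resize(np.clip(t[140:400,0:200]*2.5,0,255).astype('uint8'),(460,598),interpolation=cv2.INTER_CUBIC))
cv2.imwrite('pics/scm.png',cv2.resize(np.clip(s[0:200,20:220]*2.5,0,255).astype('uint8'),(600,600),interpolation=cv2.INTER_CUBIC))
for n in ['top','scene','wrist']:
    c=cams.get_calibration(n);print(n,proj([[.2315,.5258,.25]],c),-cv2.Rodrigues(c['rvec'])[0].T@c['tvec'])
s=get_state();q=s['orientation'];M=R.from_quat(q,scalar_first=True);print(M.as_matrix());c=cams.get_calibration('wrist')
Rc=cv2.Rodrigues(c['rvec'])[0];print('cam in tool',M.inv().apply(-Rc.T@c['tvec']-s['tcp_pos']),(M.as_matrix().T@Rc.T))
```

```text
top [[ 13.38655592 345.08915815]] [ 0.36577809 -0.02881355  1.08287862]
scene [[ 75.26068578 100.13437843]] [-0.00521652 -0.73497691  0.90928725]
wrist [[281.07203226 282.70067304]] [0.17137509 0.55209949 0.37374556]
[[-9.15200404e-01  4.02998407e-01 -7.10602382e-04]
 [ 4.02998999e-01  9.15199630e-01 -1.20143784e-03]
 [ 1.66165502e-04 -1.38592844e-03 -9.99999026e-01]]
cam in tool [ 0.065642   -0.00047612 -0.12412778] [[-4.49258601e-04 -9.65310530e-01 -2.61104154e-01]
 [ 9.99999892e-01 -4.64261952e-04 -4.21901091e-06]
 [-1.17148069e-04 -2.61104128e-01  9.65310634e-01]]
```

View pics/topm.png

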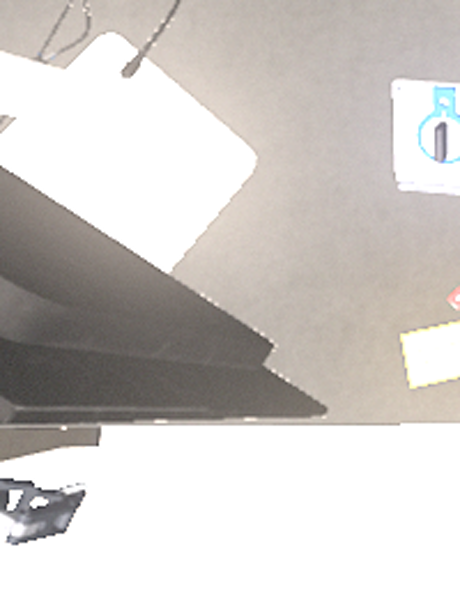

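View pics/scm.png

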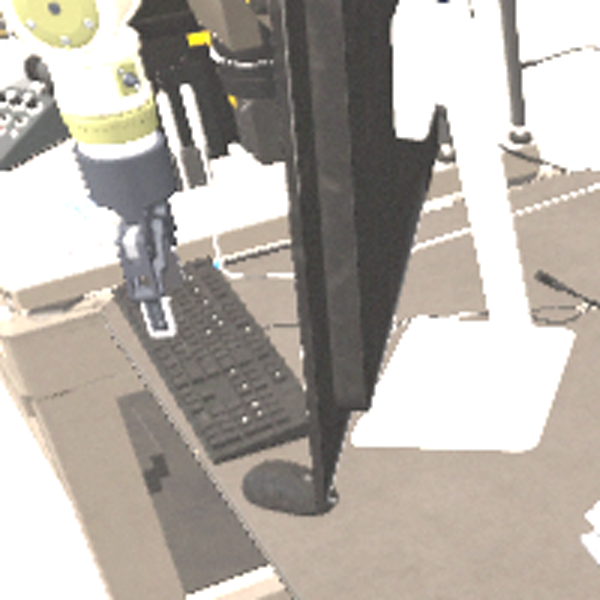

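Run:
```python
from h import *
ct=cams.get_calibration('top');cs=cams.get_calibration('scene')
p=onz((126,170),cs,.15);print(p,proj(p,ct))
print(onz((141,318),ct,.15),onz((141,318),ct,.65), tri([((141,318),ct),((126,170),cs)]))
d=np.array([np.cos(np.radians(58)),np.sin(np.radians(58)),0])
for L in [0,.2,.4]:print(p+d*L)
```

```text
[0.25792872 0.27684615 0.15      ] [[152.55344958 324.01542751]]
[0.27157366 0.30387467 0.15      ] [0.32206492 0.12556196 0.65      ] [0.26820672 0.31426447 0.12162349]
[0.25792872 0.27684615 0.15      ]
[0.36391257 0.44645577 0.15      ]
[0.46989642 0.61606539 0.15      ]
```

Call:
play_rows(series="100 0 -5 -1 0 0 0;100 0 -5 -1 0 0 0;100 0 -5 -1 0 0 0;100 0 -5 -1 0 0 0;100 0 -4 -1 0 0 0;100 0 -2 -1 0 0 0;100 0 0 0 0 0 0")

```text
clock: 1.02
tcp_pos: [0.1267, 0.2878, 0.311]
orientation: [0.001, 0.206, 0.979, 0.001]
wrist_force: [1.5, 0.4, 0.1]
finger_gap: 0.0855
```

Run:
```python
from h import *
s=get_state();print(s['joint_pos'],s['tcp_pos'],s['orientation'],s['wrist_force'])
snap('scene','s1.png');snap('top','t1.png')
```

```text
[ 8.98724910e-01 -2.13946666e-01 -3.66223190e-01  1.41617096e+00
  2.87856345e-05  1.31414625e+00] [0.12672525 0.28778106 0.31101975] [5.13096270e-04 2.06220164e-01 9.78504913e-01 1.05650308e-03] [1.48516917 0.35209029 0.11656178]
```

View pics/s1.png

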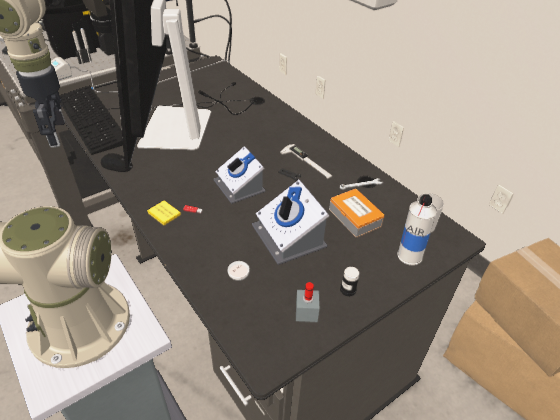

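View pics/t1.png

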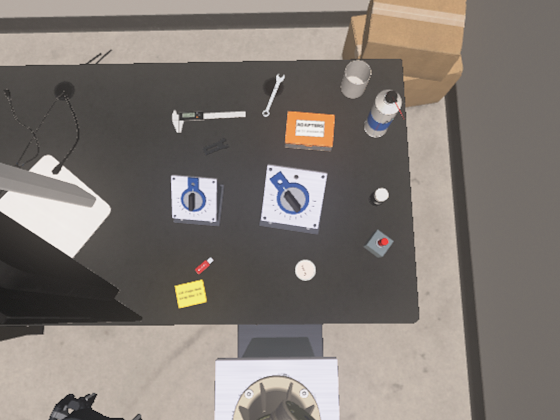

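Call:
play_rows(series="100 0 -3 -1 0 0 0;100 0 -2 -1 0 0 0;100 0 0 0 0 0 0")

```text
clock: 1.5
tcp_pos: [0.1071, 0.2429, 0.3304]
orientation: [0.0, 0.206, 0.979, 0.0]
wrist_force: [0.4, 1.1, -0.0]
finger_gap: 0.0854
```

Call:
play_rows(series="100 -4.5 -0.4 0 0 0 10;100 -4.5 -0.4 0 0 0 10;100 -4.5 -0.4 0 0 0 10;100 -4.5 -0.4 0 0 0 10;100 -4.5 -0.4 0 0 0 10;100 -4.5 -0.4 0 0 0 10;100 -4.5 -0.4 0 0 0 10;100 0 0 0 0 0 0")

```text
clock: 2.5
tcp_pos: [0.262, -0.015, 0.3294]
orientation: [-0.0, 0.733, 0.68, -0.0]
wrist_force: [-0.4, 0.7, -0.4]
finger_gap: 0.0855
```

Run:
```python
from h import *
s=get_state();print(s['joint_pos'],s['tcp_pos'],s['orientation'],s['wrist_force'])
```

```text
[-3.66658172e-01 -3.17845933e-01 -3.91313961e-01  1.49840019e+00
 -1.86452954e-04  1.27967019e+00] [ 0.26202723 -0.01498462  0.32942092] [-4.39970051e-04  7.33300696e-01  6.79904253e-01 -3.19933458e-04] [-0.35083227  0.678233   -0.38963529]
```

Call:
play_rows(series="100 0 0 0 0 0 -10;100 0 0 0 0 0 -10;100 0 0 0 0 0 -10;100 0 0 0 0 0 -10;100 0 0 0 0 0 -10;100 0 0 0 0 0 -10;100 0 0 0 0 0 -10;100 0 0 0 0 0 -10;100 0 0 0 0 0 -10;100 0 0 0 0 0 -10;100 0 0 0 0 0 -10;100 0 0 0 0 0 -10")

```text
clock: 4.0
tcp_pos: [0.2615, -0.0109, 0.3297]
orientation: [-0.0, -0.232, 0.973, 0.0]
wrist_force: [0.4, 0.7, -0.2]
finger_gap: 0.0858
```

```bash
cat >> h.py <<'E'
def M_(q): return R.from_quat(q,scalar_first=True)
def rows(p,Rt,N,s=None):
    """N identical rows (shift cm, turn deg) to reach p,Rt"""
    s=s or get_state();R0=M_(s['orientation']);d=R0.inv().apply(np.array(p)-s['tcp_pos'])
    w=(R0.inv()*R.from_matrix(Rt)).as_rotvec()/N
    S=sum(R.from_rotvec(w*k).as_matrix() for k in range(N));v=np.linalg.solve(S,d)
    print('N',N,'shift cm',(v*100).round(3),'turn deg',np.degrees(w).round(3),'total cm',(d*100).round(2),'tot deg',np.degrees(w*N).round(2))
c30,s30=np.cos(np.pi/6),.5
def stage(q):
    Rz=R.from_euler('z',q[2]).as_matrix()
    return Rz@np.array([[c30,0,-s30],[0,1,0],[s30,0,c30]]),np.array([q[0],q[1],.085])
def headtool(q,th,h):
    Rp,o=stage(q);x=-Rp@np.array([np.cos(th),np.sin(th),0]);z=-Rp[:,2]
    return o+Rp[:,2]*h,np.c_[x,np.cross(z,x),z]
E
python3 - <<'E'
from h import *
s=get_state();print(s['joint_pos'],s['tcp_pos'],s['orientation'])
q=[.5607,-.0513,-.153]
for h in (.16,.22):
    p,Rt=headtool(q,.76,h);print(p);print(Rt)
    rows(p,Rt,6);rows(p,Rt,8)
E
```

```text
[-3.52863902e-01 -3.19759345e-01 -3.91752542e-01  1.49962461e+00
  5.66183204e-04 -8.20591224e-01] [ 0.26146158 -0.01086804  0.32971821] [-1.85314932e-04 -2.31737587e-01  9.72778208e-01  4.63147321e-04]
[ 0.48163453 -0.0391077   0.22356406]
[[-0.72538772 -0.47918617  0.49415916]
 [-0.58520581  0.80729637 -0.07620188]
 [-0.36241801 -0.34446072 -0.8660254 ]]
N 6 shift cm [-2.611 -1.967  2.553] turn deg [ 3.196 -3.859 -1.301] total cm [-18.38 -12.46  10.6 ] tot deg [ 19.18 -23.15  -7.81]
N 8 shift cm [-1.938 -1.468  1.942] turn deg [ 2.397 -2.894 -0.976] total cm [-18.38 -12.46  10.6 ] tot deg [ 19.18 -23.15  -7.81]
[ 0.45198499 -0.03453559  0.27552559]
[[-0.72538772 -0.47918617  0.49415916]
 [-0.58520581  0.80729637 -0.07620188]
 [-0.36241801 -0.34446072 -0.8660254 ]]
N 6 shift cm [-2.371 -1.78   1.589] turn deg [ 3.196 -3.859 -1.301] total cm [-15.94 -10.71   5.41] tot deg [ 19.18 -23.15  -7.81]
N 8 shift cm [-1.764 -1.332  1.216] turn deg [ 2.397 -2.894 -0.976] total cm [-15.94 -10.71   5.41] tot deg [ 19.18 -23.15  -7.81]
```

Call:
play_rows(series="100 -1.94 -1.47 1.94 2.4 -2.9 -0.98;100 -1.94 -1.47 1.94 2.4 -2.9 -0.98;100 -1.94 -1.47 1.94 2.4 -2.9 -0.98;100 -1.94 -1.47 1.94 2.4 -2.9 -0.98;100 -1.94 -1.47 1.94 2.4 -2.9 -0.98;100 -1.94 -1.47 1.94 2.4 -2.9 -0.98;100 -1.94 -1.47 1.94 2.4 -2.9 -0.98;100 -1.94 -1.47 1.94 2.4 -2.9 -0.98;100 0 0 0 0 0 0;100 0 0 0 0 0 0")

```text
clock: 5.25
tcp_pos: [0.4804, -0.0411, 0.2239]
orientation: [0.231, -0.286, 0.923, -0.115]
wrist_force: [1.1, 0.7, 0.1]
finger_gap: 0.0855
```

Run:
```python
from h import *
s=get_state();print(s['joint_pos'],s['tcp_pos'],s['orientation'])
im,c=snap('wrist','w2.png')
import pickle;pickle.dump((s,c),open('w2.pkl','wb'))
```

```text
[-0.29044812 -0.23931668 -0.73876447  0.55240512  0.06490553 -0.87328843] [ 0.48037122 -0.04105022  0.22392532] [ 0.2314708  -0.2855229   0.92289453 -0.11473287]
```

View pics/w2.png

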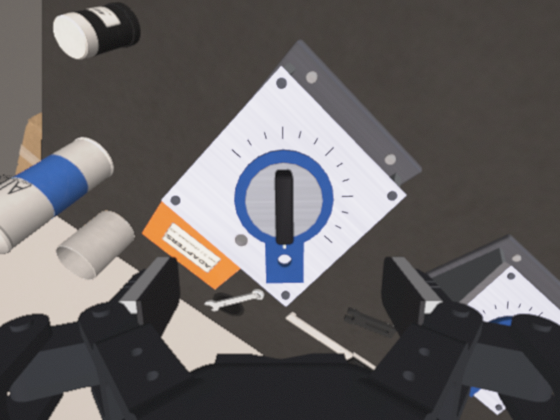

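Run:
```python
import cv2
t=cv2.imread('pics/w2.png')
cv2.imwrite('pics/w2z.png',cv2.resize(t[55:310,155:415],None,fx=2.3,fy=2.3,interpolation=cv2.INTER_CUBIC))
```

```text
(no output)
```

View pics/w2z.png

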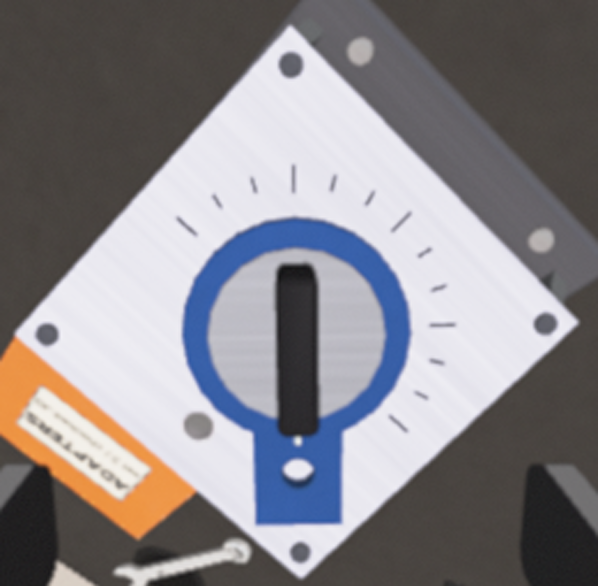

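```bash
cat > m2.py <<'E'
from h import *
import pickle
ct=cams.get_calibration('top');cs=cams.get_calibration('scene');s,cw=pickle.load(open('w2.pkl','rb'))
T=unz([(115,65),(512,118),(450,488),(75,432)],6.6,(250,155))
S=unz([(213,17),(335,160),(150,305),(43,152)],4,(245,175))
W=unz([(303,579),(14,333),(290,25),(580,321)],2.3,(155,55))
L=np.array([[.075,.075],[.075,-.075],[-.075,-.075],[-.075,.075]])
def model(q):
    P=np.c_[L[:,0]*c30,L[:,1],.085+L[:,0]*s30]
    return P@R.from_euler('z',q[2]).as_matrix().T+np.array([q[0],q[1],0])
for nm,wt in (('all',(1,1,1)),('w',(0,0,1)),('ts',(1,1,0))):
    f=lambda q:np.r_[wt[0]*(proj(model(q),ct)-T).ravel(),wt[1]*(proj(model(q),cs)-S).ravel(),wt[2]*(proj(model(q),cw)-W).ravel()]
    q=least_squares(f,[.5,-.03,0]).x;print(nm,q,f(q)[-8:].round(1))
    Rp,o=stage(q)
    def onplate(uv,c,h):
        oo,d=ray(uv,c);n=Rp[:,2];t=(n@(o+n*h-oo))/(n@d);return Rp.T@(oo+d*t-o)
    print(' plh',onplate(unz((199,425),2.3,(155,55)),cw,0))
    a=onplate(unz((298,472),2.3,(155,55)),cw,.011);ax=onplate(unz((297,330),2.3,(155,55)),cw,.011)
    t1=onplate(unz((297,437),2.3,(155,55)),cw,.045);t2=onplate(unz((297,266),2.3,(155,55)),cw,.045)
    e1=onplate(unz((256,523),2.3,(155,55)),cw,.011);e2=onplate(unz((341,523),2.3,(155,55)),cw,.011);e=(e1+e2)/2
    print(' hh',a,np.arctan2(a[1],a[0]),'ring c',ax,'rel th',np.arctan2(*(a-ax)[[1,0]]),'bar',(t1+t2)/2,np.arctan2(*(t1-t2)[[1,0]]), 'end',np.arctan2(e[1],e[0]),np.hypot(*e[:2]), np.arctan2(*(e2-e1)[[1,0]])-np.pi/2,np.linalg.norm(e2-e1))
E
python3 m2.py
```

```text
all [ 0.56064467 -0.05036225 -0.16022755] [-0.3 -0.8  0.7  0.4 -0.3 -0.1 -0.6 -0.4]
 plh [ 5.45765863e-02 -4.01221669e-04 -1.04606176e-17]
 hh [0.03884368 0.03777819 0.011     ] 0.771493248055461 ring c [-0.00117457 -0.00099428  0.011     ] rel th 0.7695882228215906 bar [-0.00122998 -0.0015413   0.045     ] 0.7627471998349246 end 0.7716780131861639 0.07562330686687398 0.7598867662917579 0.03301039518723509
w [ 0.56059369 -0.05017718 -0.16202433] [-0.3 -0.7  0.9  0.3  0.1 -0.  -0.4 -0.2]
 plh [ 5.46320589e-02 -4.97740129e-04 -3.23494066e-17]
 hh [0.03885235 0.03765231 0.011     ] 0.769713663049285 ring c [-0.00111055 -0.00118772  0.011     ] rel th 0.7711500084459366 bar [-0.00116466 -0.00176496  0.045     ] 0.7643099888616014 end 0.770855508468725 0.07554834393468392 0.7610994870021415 0.03301159218371271
ts [ 0.56070656 -0.0513057  -0.15314649] [-0. -0. -0.  0. -0. -0. -0. -0.]
 plh [5.44331432e-02 2.04478252e-04 1.65323896e-17]
 hh [0.03888732 0.0384913  0.011     ] 0.7802802402092646 ring c [-1.34000892e-03 -6.87197474e-06  1.10000000e-02] rel th 0.7634372981882058 bar [-0.00140148 -0.00043604  0.045     ] 0.7565923358644427 end 0.7762298154224934 0.07612212569652187 0.7551063158059503 0.0329992620647294
```

```bash
cat >> h.py <<'E'
Q=[.5606,-.0504,-.160]
E
python3 - <<'E'
from h import *
Rp,o=stage(Q)
p,Rt=headtool(Q,.767,.036);p=p+Rp@[-.0006,-.0006,0]
rows(p,Rt,5)
E
```

```text
N 5 shift cm [-0.037  0.057  2.5  ] turn deg [-0.005 -0.004 -0.084] total cm [-0.18  0.29 12.5 ] tot deg [-0.03 -0.02 -0.42]
```

Call:
play_rows(series="100 -0.04 0.06 2.5 0 0 0;100 -0.04 0.06 2.5 0 0 0;100 -0.04 0.06 2.5 0 0 0;100 -0.04 0.06 2.5 0 0 -0.4;100 -0.02 0.05 1.5 0 0 0;100 0 0 1 0 0 0;100 0 0 0 0 0 0")

```text
clock: 6.18
tcp_pos: [0.5425, -0.0491, 0.1158]
orientation: [0.232, -0.288, 0.922, -0.116]
wrist_force: [-0.4, 0.5, -0.3]
finger_gap: 0.0856
```

Run:
```python
from h import *
s=get_state();print(s['joint_pos'],s['tcp_pos'],s['orientation'],s['wrist_force'])
Rp,o=stage(Q)
p,Rt=headtool(Q,.767,.036);p=p+Rp@[-.0006,-.0006,0]
rows(p,Rt,1)
snap('wrist','w3.png')
```

```text
[-0.26406144  0.02701883 -0.82148078  0.20026101  0.05053458 -0.85561226] [ 0.54248955 -0.04908884  0.11579077] [ 0.23156092 -0.28775543  0.92197965 -0.11631802] [-0.37007804  0.51566897 -0.25071988]
N 1 shift cm [-0.045  0.094 -0.029] turn deg [-0.087 -0.032 -0.089] total cm [-0.04  0.09 -0.03] tot deg [-0.09 -0.03 -0.09]
```

View pics/w3.png

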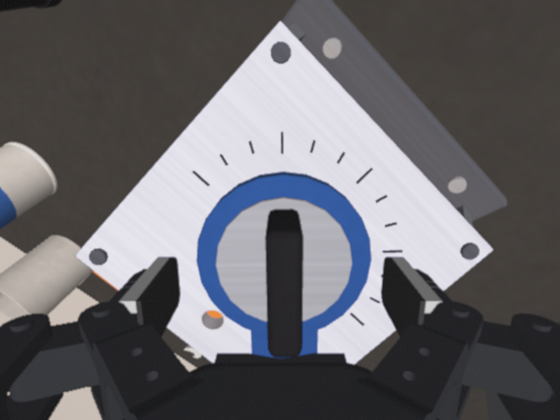

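The bar stands between the jaws, centred at about column 284, with the jaw middle at about 281. I'll close now.

Call:
play_rows(series="60 0 0.06 0 0 0 0;30 0 0 0 0 0 0;0 0 0 0 0 0 0;0 0 0 0 0 0 0;0 0 0 0 0 0 0;0 0 0 0 0 0 0;0 0 0 0 0 0 0", newtons=70)

```text
clock: 7.1
tcp_pos: [0.5417, -0.0478, 0.1159]
orientation: [0.232, -0.288, 0.922, -0.116]
wrist_force: [-5.4, 4.0, 5.7]
finger_gap: 0.0132
```

Call:
play_rows(series="0 0 0 0 0 0 4.4;0 0 0 0 0 0 4.4;0 0 0 0 0 0 4.4;0 0 0 0 0 0 4.4;0 0 0 0 0 0 4.4;0 0 0 0 0 0 4.4;0 0 0 0 0 0 4.4;0 0 0 0 0 0 4.4;0 0 0 0 0 0 4.4;0 0 0 0 0 0 4.4;0 0 0 0 0 0 0;0 0 0 0 0 0 0")

```text
clock: 8.6
tcp_pos: [0.5414, -0.0468, 0.1156]
orientation: [0.258, 0.078, 0.963, -0.019]
wrist_force: [-5.4, 7.4, 5.9]
finger_gap: 0.0125
```

Run:
```python
from h import *
import pickle
s=get_state();print(s['joint_pos'],s['tcp_pos'],s['orientation'],s['wrist_force'],s['ft_torque'])
p,Rt=headtool(Q,0,.036);rows(p,Rt,1)
im,c=snap('wrist','w4.png');pickle.dump((s,c),open('w4.pkl','wb'))
im,c=snap('top','t4.png')
cv2.imwrite('pics/t4z.png',cv2.resize(im[155:245,250:350,::-1],(660,594),interpolation=cv2.INTER_CUBIC))
```

```text
[-0.26180461  0.02500426 -0.82386929  0.20052365  0.05326257 -0.08648373] [ 0.54144719 -0.04676269  0.115602  ] [ 0.25822584  0.07772274  0.96275952 -0.0193052 ] [-5.3704467   7.44868756  5.89172588] [1.00868558 0.73029787 0.46296298]
N 1 shift cm [-0.158 -0.054  0.025] turn deg [ 0.138  0.015 -0.101] total cm [-0.16 -0.05  0.02] tot deg [ 0.14  0.01 -0.1 ]
```

View pics/w4.png

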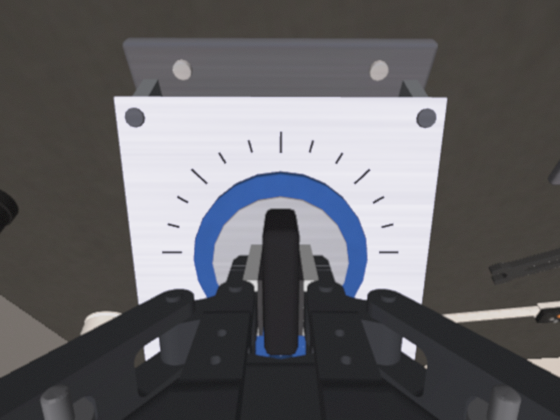

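View pics/t4z.png

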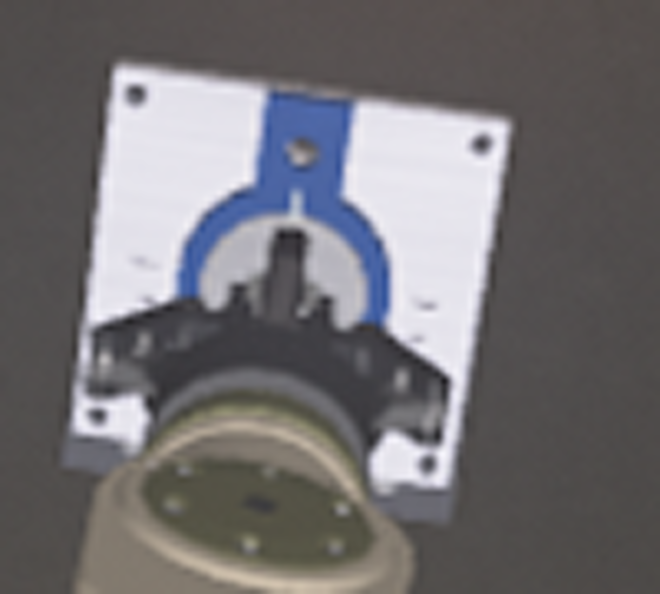

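The head now looks close to aligned: the arm points straight up the slope in the top view. I'll release, back off and measure it.

Call:
play_rows(series="30 0 0 0 0 0 0;70 0 0 0 0 0 0;100 0 0 0 0 0 0;100 0 0 0 0 0 0;100 0 0 -2 0 0 0;100 0 0 -4 0 0 0;100 0 0 -4 0 0 0;100 0 0 -3 0 0 0;100 0 0 0 0 0 0;100 0 0 0 0 0 0")

```text
clock: 9.95
tcp_pos: [0.4779, -0.0382, 0.2278]
orientation: [0.259, 0.079, 0.963, -0.021]
wrist_force: [-0.2, 0.2, -1.0]
finger_gap: 0.0857
```

Run:
```python
from h import *
import pickle
s=get_state();print(s['joint_pos'],s['tcp_pos'],s['orientation'],s['wrist_force'],s['ft_torque'])
im,c=snap('wrist','w5.png');pickle.dump((s,c),open('w5.pkl','wb'))
cv2.imwrite('pics/w5z.png',cv2.resize(im[80:330,150:410,::-1],None,fx=2.3,fy=2.3,interpolation=cv2.INTER_CUBIC))
```

```text
[-0.28304286 -0.24980912 -0.73732461  0.5614111   0.05977604 -0.10384264] [ 0.47792245 -0.0381943   0.22776026] [ 0.25860927  0.07873413  0.96253369 -0.02123883] [-0.2070509   0.23252465 -1.00264254] [ 0.0831188   0.40530051 -0.01506126]
```

View pics/w5z.png

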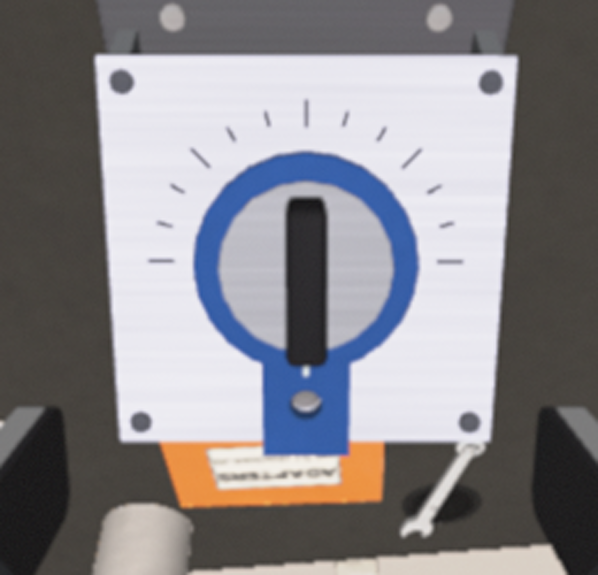

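```bash
cat > m3.py <<'E'
from h import *
import pickle,sys
fn=sys.argv[1]
s,cw=pickle.load(open(fn+'.pkl','rb'));im=cv2.imread('pics/'+fn+'.png')
off=(150,80)
W=unz([(119,441),(492,441),(517,56),(96,56)],2.3,off) # high-right, high-left, low-left, low-right
L=np.array([[.075,-.075],[.075,.075],[-.075,.075],[-.075,-.075]])
W0=W[:]
g=cv2.cornerSubPix(cv2.cvtColor(im,cv2.COLOR_BGR2GRAY),W.astype(np.float32).reshape(-1,1,2),(3,3),(-1,-1),(3,30,.01))[:,0];print((g-W).round(2))
def model(q):
    P=np.c_[L[:,0]*c30,L[:,1],.085+L[:,0]*s30]
    return P@R.from_euler('z',q[2]).as_matrix().T+np.array([q[0],q[1],0])
f=lambda q:(proj(model(q),cw)-W).ravel()
q=least_squares(f,[.5,-.03,0]).x;print(q,f(q).round(2))
b,gg,r=[im[:,:,i].astype(int) for i in range(3)]
blue=((b>r+50)&(b>90)).astype(np.uint8)
for qq in (q,Q):
    Rp,o=stage(qq)
    def onp(uv,h):
        oo,d=ray(uv,cw);n=Rp[:,2];t=(n@(o+n*h-oo))/(n@d);return Rp.T@(oo+d*t-o)
    # blue arm edge rows
    mids=[]
    for row in range(244,274,3):
        xs=np.where(blue[row,240:330])[0]+240
        if len(xs): mids.append(onp(((xs.min()+xs.max())/2,row),.011)[:2])
    mids=np.array(mids);pf=np.polyfit(mids[:,0],mids[:,1],1)
    print('arm mid',mids.mean(0),'slope th',np.arctan(pf[0]),'pos th',np.arctan2(mids[:,1].mean(),mids[:,0].mean()))
    # ring of blue: fit ellipse centre of disc via leftmost/rightmost
    pts=np.array([(x,y) for y in range(150,230) for x in ((np.where(blue[y,225:340])[0]+225)[[0,-1]] if blue[y,225:340].any() else [])],float)
    P=np.array([onp(p,.011)[:2] for p in pts])
    A=np.c_[2*P,np.ones(len(P))];sol=np.linalg.lstsq(A,(P**2).sum(1),rcond=None)[0];cxy=sol[:2];print('disc c',cxy,'r',np.sqrt(sol[2]+cxy@cxy),'rel th',np.arctan2(*(mids.mean(0)-cxy)[::-1]))
E
python3 m3.py w5
```

```text
[[ 0.44 -0.01]
 [-0.96 -0.81]
 [-0.03 -0.13]
 [-0.52 -0.58]]
[ 0.56121368 -0.05027041 -0.1639421 ] [ 1.11 -0.38 -1.06 -0.34 -0.19  0.01  0.14 -0.04]
arm mid [ 0.0564025  -0.00017624] slope th 0.0020489670447669897 pos th -0.003124738514670169
disc c [-0.0003483 -0.0003155] r 0.04096433990165359 rel th 0.002453881616054681
arm mid [ 0.05677887 -0.00012255] slope th -0.0013649997330420043 pos th -0.002158419995595105
disc c [ 8.73206853e-05 -7.89701651e-05] r 0.04092106389690042 rel th -0.0007687682718336098
```

The wrist view puts the head at 0 ± 3 mrad, so the holes line up. Next is the pin.

```bash
cat >> h.py <<'E'
def down(psi):
    x=np.array([-np.cos(psi),-np.sin(psi),0]);z=np.array([0,0,-1.]);return np.c_[x,np.cross(z,x),z]
E
python3 - <<'E'
from h import *
rows([.443,-.272,.22],down(-.16),7)
E
```

```text
N 7 shift cm [-0.017 -3.378  0.113] turn deg [-0.006  4.286 -0.026] total cm [  0.03 -23.64   0.8 ] tot deg [-0.05 30.   -0.18]
```

Call:
play_rows(series="100 0 -3.4 0 0 4.3 0;100 0 -3.4 0 0 4.3 0;100 0 -3.4 0.2 0 4.3 0;100 0 -3.4 0.2 0 4.3 0;100 0 -3.4 0.2 0 4.3 0;100 0 -3.4 0.2 0 4.3 0;100 0 -3.2 0.2 0 4.2 0;100 0 0 0 0 0 0;100 0 0 0 0 0 0")

```text
clock: 11.12
tcp_pos: [0.4415, -0.2708, 0.217]
orientation: [-0.0, 0.082, 0.997, 0.001]
wrist_force: [0.2, 0.3, 0.2]
finger_gap: 0.0855
```

Run:
```python
from h import *
import pickle
s=get_state();print(s['joint_pos'],s['tcp_pos'],s['orientation'],s['wrist_force'])
im,c=snap('wrist','w6.png');pickle.dump((s,c),open('w6.pkl','wb'))
print(proj([[.443,-.272,.103],[.443,-.272,.052]],c))
```

```text
[-0.70595605  0.21670948 -0.16484143  1.190574    0.00130356 -0.54264756] [ 0.44152423 -0.27080118  0.2169932 ] [-1.57999160e-04  8.15639348e-02  9.96667677e-01  9.17130450e-04] [0.18054046 0.2950274  0.24061897]
[[279.38346437 209.84892848]
 [279.42155202 194.04071334]]
```

View pics/w6.png

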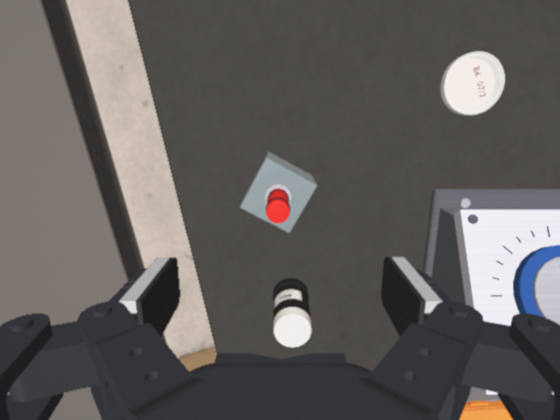

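Run:
```python
from h import *
import pickle
s,c=pickle.load(open('w6.pkl','rb'));im=cv2.imread('pics/w6.png')
cv2.imwrite('pics/w6z.png',cv2.resize(im[140:245,225:330],None,fx=5.6,fy=5.6,interpolation=cv2.INTER_CUBIC))
```

```text
(no output)
```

View pics/w6z.png

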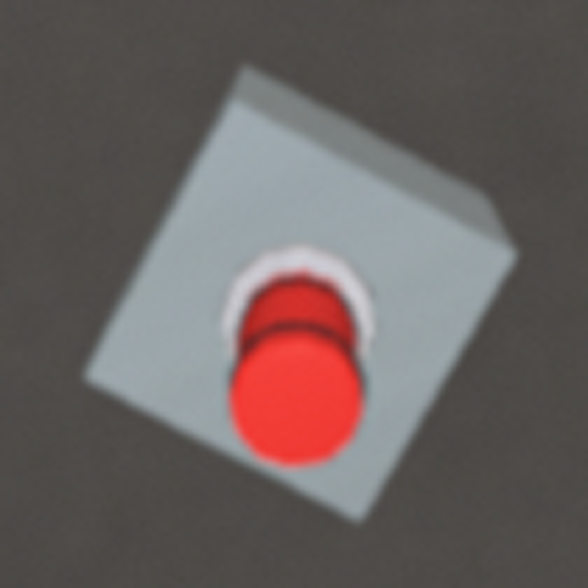

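Run:
```python
from h import *
import pickle
s,c=pickle.load(open('w6.pkl','rb'))
print('top',onz(unz((296,399),5.6,(225,140)),c,.103),'collar',onz(unz((298,320),5.6,(225,140)),c,.057))
B=np.array([onz(unz(p,5.6,(225,140)),c,.052) for p in [(235,100),(517,254),(361,522),(85,378)]]);print(B,B.mean(0))
for p in ([.4405,-.2718,.12],[.4405,-.2718,.082]): rows(p,down(-.16),1)
```

```text
top [ 0.44351203 -0.27352396  0.103     ] collar [ 0.4439788  -0.27357765  0.057     ]
[[ 0.40959765 -0.27759074  0.052     ]
 [ 0.44031315 -0.23842093  0.052     ]
 [ 0.47997208 -0.26928617  0.052     ]
 [ 0.44897035 -0.30864304  0.052     ]] [ 0.44471331 -0.27348522  0.052     ]
N 1 shift cm [ 0.079 -0.165  9.758] turn deg [ 0.072  0.018 -0.154] total cm [ 0.08 -0.16  9.76] tot deg [ 0.07  0.02 -0.15]
N 1 shift cm [ 0.08  -0.17  13.558] turn deg [ 0.072  0.018 -0.154] total cm [ 0.08 -0.17 13.56] tot deg [ 0.07  0.02 -0.15]
```

Call:
play_rows(series="100 -0.13 -0.12 3 0 0 0;100 -0.13 -0.11 3 0 0 0;100 0 0 3 0 0 0;100 0 0 2.5 0 0 0;100 0 0 1.5 0 0 0;100 0 0 0.6 0 0 0;100 0 0 0 0 0 0")

```text
clock: 12.05
tcp_pos: [0.4444, -0.2739, 0.083]
orientation: [0.001, 0.081, 0.997, -0.0]
wrist_force: [0.5, -0.3, -0.6]
finger_gap: 0.0854
```

Run:
```python
from h import *
s=get_state();print(s['tcp_pos'],s['orientation'],s['wrist_force']);rows([.4437,-.2735,.081],down(-.16),1)
snap('wrist','w7.png')
```

```text
[ 0.44441957 -0.27394211  0.08301244] [ 1.00291895e-03  8.12791494e-02  9.96690847e-01 -2.24754534e-04] [ 0.52788923 -0.32628781 -0.58742658]
N 1 shift cm [0.079 0.032 0.201] turn deg [-0.016  0.117 -0.157] total cm [0.08 0.03 0.2 ] tot deg [-0.02  0.12 -0.16]
```

View pics/w7.png

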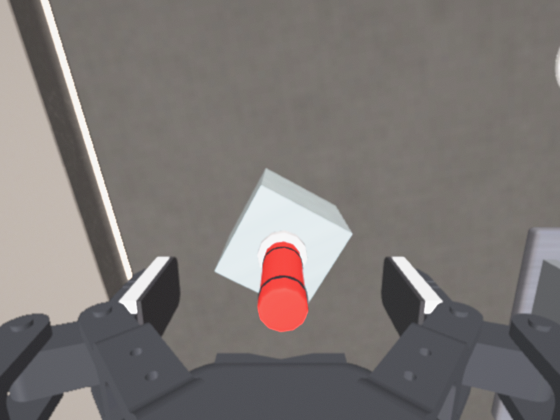

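Call:
play_rows(series="60 0.05 0.03 0.1 0 0 0;40 0 0 0 0 0 0;0 0 0 0 0 0 0;0 0 0 0 0 0 0;0 0 0 0 0 0 0;0 0 0 0 0 0 0;0 0 0 0 0 0 0", newtons=60)

```text
clock: 12.98
tcp_pos: [0.444, -0.2739, 0.082]
orientation: [0.001, 0.081, 0.997, -0.0]
wrist_force: [-0.7, 0.7, 4.6]
finger_gap: 0.0169
```

Run:
```python
from h import *
s=get_state();print(s['tcp_pos'],s['orientation'],s['wrist_force'],s['ft_torque'],s['finger_gap'])
```

```text
[ 0.44396553 -0.27388871  0.08196902] [ 1.02028922e-03  8.14671268e-02  9.96675457e-01 -3.15085001e-04] [-0.72725648  0.72231179  4.61882601] [0.0070754  0.13144018 0.0021114 ] 0.01685460179810938
```

Call:
play_rows(series="0 0 0 -1 0 0 0;0 0 0 -2 0 0 0;0 0 0 -3 0 0 0;0 0 0 -3 0 0 0;0 0 0 -3 0 0 0;0 0 0 0 0 0 0;0 0 0 0 0 0 0")

```text
clock: 13.85
tcp_pos: [0.4432, -0.2733, 0.2008]
orientation: [0.0, 0.081, 0.997, 0.0]
wrist_force: [-0.6, -0.2, -1.5]
finger_gap: 0.0164
```

```bash
cat >> h.py <<'E'
def holetool(q,h,dx=0,dy=0):
    Rp,o=stage(q);p,Rt=headtool(q,0,h);return p+Rp@[.055+dx,dy,0],Rt
E
python3 - <<'E'
from h import *
s=get_state();print(s['tcp_pos'],s['orientation'],s['wrist_force'],s['finger_gap'])
im,c=snap('scene','s8.png');cv2.imwrite('pics/s8z.png',cv2.resize(im[200:340,240:380,::-1],(560,560),interpolation=cv2.INTER_CUBIC))
im,c=snap('wrist','w8.png')
p,Rt=holetool(Q,.12);print(p);rows(p,Rt,8)
print(proj(s['tcp_pos']-[0,0,.072],c),proj(s['tcp_pos']+[0,0,.021],c))
E
```

```text
[ 0.44320761 -0.273292    0.20084709] [3.09211115e-04 8.14255919e-02 9.96679346e-01 2.43188347e-04] [-0.6306055  -0.18739175 -1.50560117] 0.016389001494177647
[ 0.54838938 -0.04842946  0.21642305]
N 8 shift cm [-8.830e-01  2.983e+00 -2.000e-03] turn deg [ 3.000e-03 -3.755e+00 -2.400e-02] total cm [-6.76 23.87 -1.59] tot deg [ 3.000e-02 -3.004e+01 -1.900e-01]
[[280.71016177 226.64757778]] [[281.37575975 313.15931205]]
```

View pics/s8z.png

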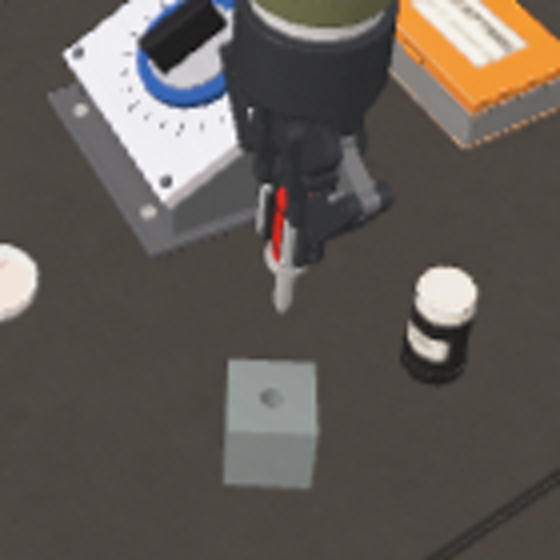

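View pics/w8.png

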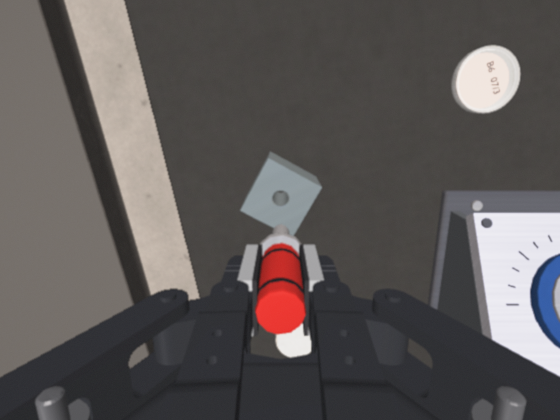

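The pin hangs straight in the jaws, with its tip at about (281,228), where it should be. Next I'll move above the hole.

Call:
play_rows(series="0 -0.9 3 0 0 -3.75 0;0 -0.9 3 0 0 -3.75 0;0 -0.9 3 0 0 -3.75 0;0 -0.9 3 0 0 -3.75 0;0 -0.9 3 0 0 -3.75 0;0 -0.9 3 0 0 -3.75 0;0 -0.9 3 0 0 -3.75 0;0 -0.8 2.9 0 0 -3.75 0;0 0 0 0 0 0 0;0 0 0 0 0 0 0")

```text
clock: 15.2
tcp_pos: [0.5493, -0.049, 0.2166]
orientation: [0.258, 0.079, 0.963, -0.021]
wrist_force: [-0.4, 0.5, -1.1]
finger_gap: 0.0167
```

Run:
```python
from h import *
import pickle
s=get_state();print(s['tcp_pos'],s['orientation'],s['wrist_force'],s['finger_gap'],s['joint_pos'])
p,Rt=holetool(Q,.10);rows(p,Rt,1)
im,c=snap('scene','s9.png');cv2.imwrite('pics/s9z.png',cv2.resize(im[140:280,220:360,::-1],(560,560),interpolation=cv2.INTER_CUBIC))
im,c=snap('wrist','w9.png');pickle.dump((s,c),open('w9.pkl','wb'))
im,c=snap('top','t9.png');cv2.imwrite('pics/t9z.png',cv2.resize(im[145:235,250:350,::-1],(660,594),interpolation=cv2.INTER_CUBIC))
```

```text
[ 0.54926636 -0.049047    0.21655586] [ 0.2575555   0.07858555  0.96282896 -0.02121016] [-0.42692502  0.49652604 -1.13525409] 0.016694176952919876 [-0.25927156 -0.08459642 -0.63757091  0.49701437  0.0477112  -0.08367866]
N 1 shift cm [0.089 0.05  1.963] turn deg [-0.103 -0.047 -0.137] total cm [0.09 0.05 1.96] tot deg [-0.1  -0.05 -0.14]
```

View pics/s9z.png

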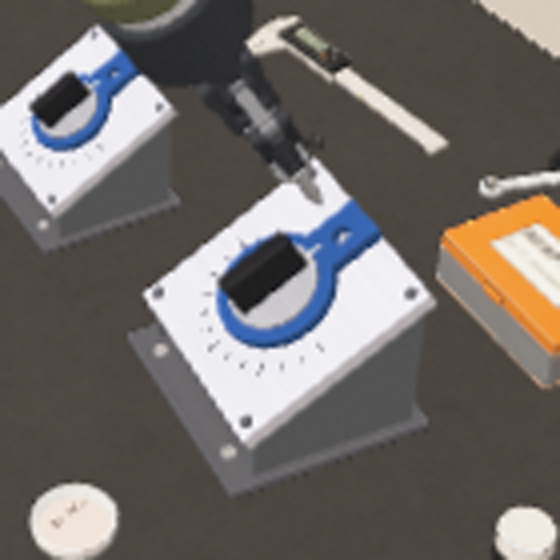

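View pics/w9.png

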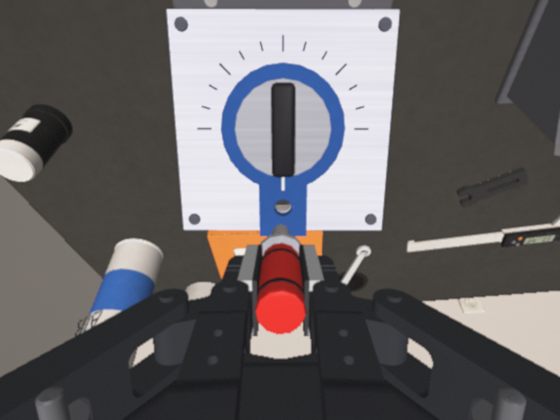

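View pics/t9z.png

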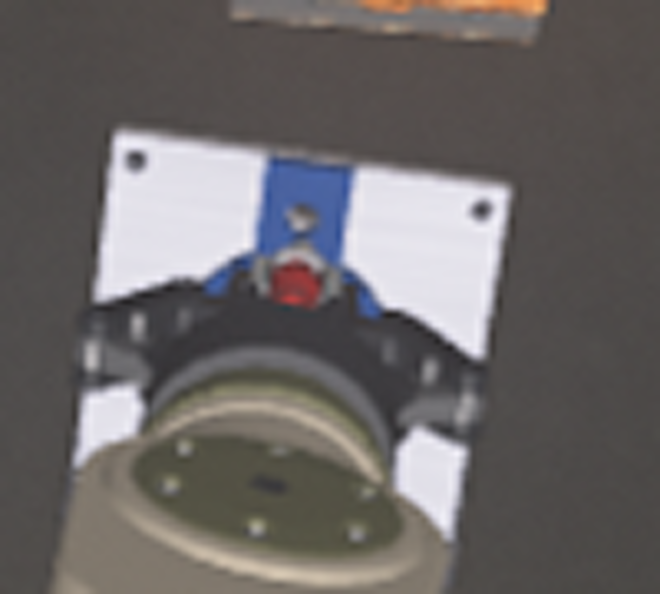

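Run:
```python
from h import *
import pickle
s,c=pickle.load(open('w9.pkl','rb'));im=cv2.imread('pics/w9.png')
cv2.imwrite('pics/w9z.png',cv2.resize(im[170:250,240:330],None,fx=6.5,fy=6.5,interpolation=cv2.INTER_CUBIC))
print(proj([holetool(Q,.011)[0]],c),proj([s['tcp_pos']+M_(s['orientation']).apply([0,0,.072])],c))
```

```text
[[282.58648459 207.37583389]] [[281.86698641 224.63545244]]
```

View pics/w9z.png

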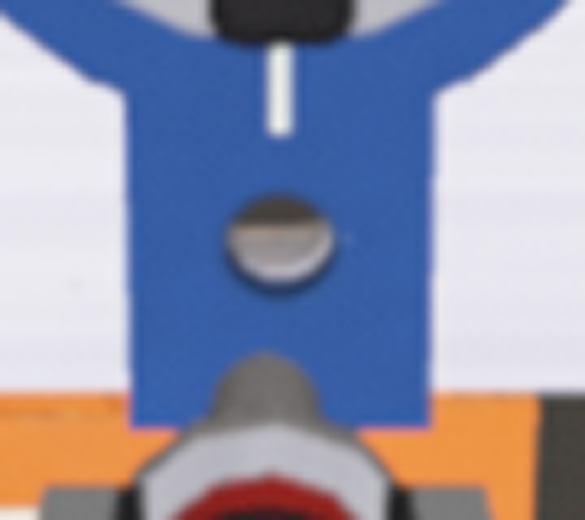

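Call:
play_rows(series="0 0.11 0.08 1.5 -0.1 0 -0.1;0 0 0 1.2 0 0 0;0 0 0 0.7 0 0 0;0 0 0 0 0 0 0")

```text
clock: 15.85
tcp_pos: [0.5658, -0.0509, 0.1867]
orientation: [0.258, 0.078, 0.963, -0.021]
wrist_force: [-0.3, -0.3, -0.9]
finger_gap: 0.0169
```

Run:
```python
from h import *
import pickle
s=get_state();print(s['tcp_pos'],s['orientation'],s['wrist_force'],s['finger_gap'])
p,Rt=holetool(Q,.04);rows(p,Rt,1)
im,c=snap('wrist','w10.png');cv2.imwrite('pics/w10z.png',cv2.resize(im[170:280,230:340,::-1],None,fx=5.4,fy=5.4,interpolation=cv2.INTER_CUBIC))
im,c=snap('scene','s10.png');cv2.imwrite('pics/s10z.png',cv2.resize(im[160:230,270:340,::-1],(560,560),interpolation=cv2.INTER_CUBIC))
im,c=snap('top','t10.png');cv2.imwrite('pics/t10z.png',cv2.resize(im[155:215,270:330,::-1],(560,560),interpolation=cv2.INTER_CUBIC))
```

```text
[ 0.56577594 -0.05093917  0.18667828] [ 0.25803763  0.07778291  0.96277965 -0.02053635] [-0.34692739 -0.31711506 -0.91800343] 0.01687057957793872
N 1 shift cm [ 0.034 -0.029  4.546] turn deg [-0.001  0.004 -0.07 ] total cm [ 0.03 -0.03  4.55] tot deg [-0.    0.   -0.07]
```

View pics/w10z.png

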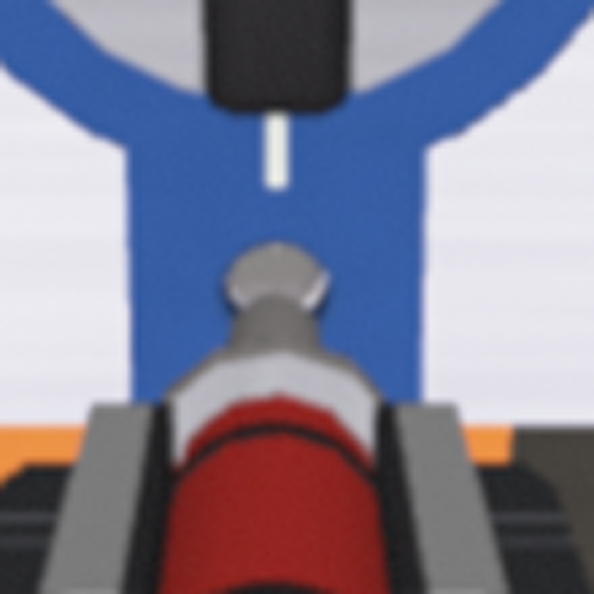

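View pics/s10z.png

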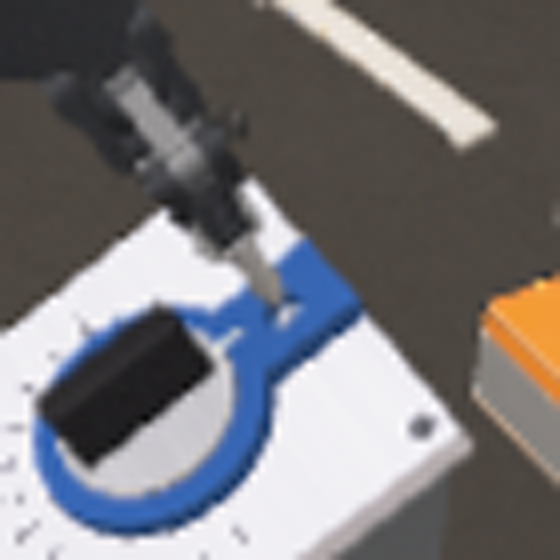

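View pics/t10z.png

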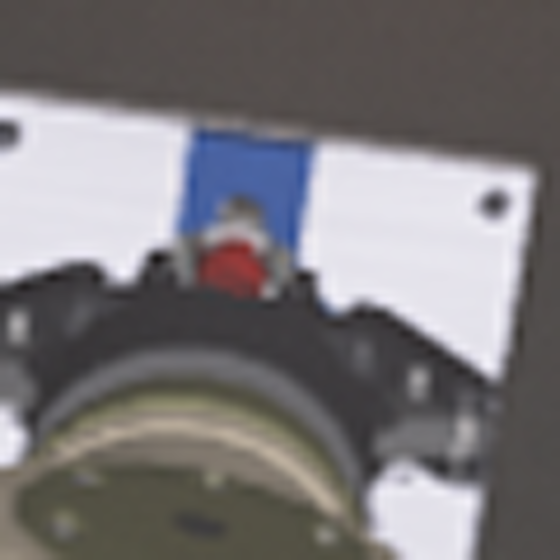

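Call:
play_rows(series="0 0.05 0 0.5 0 0 0;0 0 0 0.5 0 0 0;0 0 0 0.3 0 0 0;0 0 0 0 0 0 0")

```text
clock: 16.5
tcp_pos: [0.5718, -0.0517, 0.1756]
orientation: [0.258, 0.078, 0.963, -0.021]
wrist_force: [-0.5, 0.7, -1.8]
finger_gap: 0.0171
```

```bash
cat > st.py <<'E'
from h import *
s=get_state();Rm=M_(s['orientation']);print('F tool',Rm.inv().apply(s['wrist_force']).round(2),'T tool',Rm.inv().apply(s['ft_torque']).round(2),s['finger_gap'])
Rp,o=stage(Q);print('tcp in plate mm',(Rp.T@(s['tcp_pos']-o)*1000).round(2))
p,Rt=holetool(Q,.041);rows(p,Rt,1)
E
python3 st.py
```

```text
F tool [1.38 0.6  1.24] T tool [0.05 0.54 0.01] 0.017084397209426182
tcp in plate mm [55.05  0.55 72.79]
N 1 shift cm [ 0.008 -0.055  3.179] turn deg [ 0.007  0.051 -0.05 ] total cm [ 0.01 -0.05  3.18] tot deg [ 0.01  0.05 -0.05]
```

Call:
play_rows(series="0 0 0 0.5 0 0 0;0 0 0 0.5 0 0 0;0 0 0 0 0 0 0")

```text
clock: 16.88
tcp_pos: [0.5768, -0.0525, 0.1667]
orientation: [0.258, 0.078, 0.963, -0.021]
wrist_force: [1.0, -0.2, -1.7]
finger_gap: 0.0166
```

```bash
python3 st.py
```

```text
F tool [-0.03 -0.01  1.94] T tool [ 0.01  0.59 -0.02] 0.01658038090900846
tcp in plate mm [54.97  0.54 62.62]
N 1 shift cm [-2.000e-03 -5.500e-02  2.162e+00] turn deg [ 0.01   0.039 -0.052] total cm [-0.   -0.05  2.16] tot deg [ 0.01  0.04 -0.05]
```

Call:
play_rows(series="0 0 0 0.5 0 0 0;0 0 0 0.5 0 0 0;0 0 0 0.5 0 0 0;0 0 0 0.3 0 0 0;0 0 0 0 0 0 0")

```text
clock: 17.5
tcp_pos: [0.5857, -0.0539, 0.1514]
orientation: [0.258, 0.078, 0.963, -0.021]
wrist_force: [-0.1, 0.4, -0.8]
finger_gap: 0.0165
```

```bash
python3 st.py
```

```text
F tool [0.58 0.41 0.6 ] T tool [-0.02  0.57 -0.03] 0.0165109212461471
tcp in plate mm [55.18  0.54 44.82]
N 1 shift cm [ 0.018 -0.055  0.382] turn deg [ 0.01   0.059 -0.05 ] total cm [ 0.02 -0.05  0.38] tot deg [ 0.01  0.06 -0.05]
```

Call:
play_rows(series="0 0 0 0.2 0 0 0;0 0 0 0.1 0 0 0;0 0 0 0 0 0 0")

```text
clock: 17.88
tcp_pos: [0.5873, -0.0542, 0.1492]
orientation: [0.259, 0.078, 0.963, -0.021]
wrist_force: [-0.4, -0.2, -0.3]
finger_gap: 0.0163
```

```bash
python3 st.py
```

```text
F tool [ 0.48 -0.23  0.08] T tool [ 0.03  0.54 -0.  ] 0.016306882654207162
tcp in plate mm [55.5   0.54 42.13]
N 1 shift cm [ 0.05  -0.054  0.113] turn deg [ 0.006  0.098 -0.045] total cm [ 0.05 -0.05  0.11] tot deg [ 0.01  0.1  -0.05]
```

Call:
play_rows(series="0 0 0 0.1 0 0 0;0 0 0 0 0 0 0")

```text
clock: 18.12
tcp_pos: [0.5878, -0.0543, 0.1483]
orientation: [0.259, 0.078, 0.963, -0.021]
wrist_force: [0.2, 0.4, -1.2]
finger_gap: 0.0169
```

```bash
python3 st.py
```

```text
F tool [0.49 0.42 1.14] T tool [-0.02  0.49 -0.05] 0.016896921015466634
tcp in plate mm [55.43  0.5  41.11]
N 1 shift cm [ 0.043 -0.05   0.011] turn deg [ 0.003  0.092 -0.053] total cm [ 0.04 -0.05  0.01] tot deg [ 0.    0.09 -0.05]
```

Call:
play_rows(series="0 0 0 0.1 0 0 0;0 0 0 0.05 0 0 0;0 0 0 0 0 0 0")

```text
clock: 18.5
tcp_pos: [0.588, -0.0542, 0.1481]
orientation: [0.259, 0.078, 0.963, -0.021]
wrist_force: [-11.2, 2.8, 11.9]
finger_gap: 0.0167
```

```bash
python3 st.py
```

```text
F tool [  4.03   0.92 -16.05] T tool [0.07 1.38 0.06] 0.01665663383644489
tcp in plate mm [55.54  0.58 40.8 ]
N 1 shift cm [ 0.054 -0.058 -0.02 ] turn deg [-0.011  0.121 -0.041] total cm [ 0.05 -0.06 -0.02] tot deg [-0.01  0.12 -0.04]
```

Contact came at 16 N with the tool at 40.8 mm, against an expected 41 mm, so the collar is seated. I'll release and back off.

Call:
play_rows(series="0 0 0 -0.1 0 0 0;40 0 0 0 0 0 0;80 0 0 0 0 0 0;100 0 0 0 0 0 0;100 0 0 0 0 0 0;100 0 0 -2 0 0 0;100 0 0 -4 0 0 0;100 0 0 -4 0 0 0;100 0 0 -3 0 0 0;100 1 0 0 0 0 0;100 0 0 0 0 0 0")

```text
clock: 19.88
tcp_pos: [0.514, -0.0422, 0.2539]
orientation: [0.258, 0.078, 0.963, -0.02]
wrist_force: [0.4, 0.2, -0.1]
finger_gap: 0.0852
```

```bash
python3 st.py
python3 - <<'E'
from h import *
im,c=snap('wrist','w11.png');print(proj([holetool(Q,h)[0] for h in (.011,.016,.062)],c))
im,c=snap('scene','s11.png');cv2.imwrite('pics/s11z.png',cv2.resize(im[160:260,240:340,::-1],(560,560),interpolation=cv2.INTER_CUBIC))
print((proj([holetool(Q,h)[0] for h in (.011,.016,.062)],c)-[240,160])*5.6)
snap('top','t11.png')
E
```

```text
F tool [-0.32  0.28  0.26] T tool [-0.    0.47 -0.03] 0.08518800521139652
tcp in plate mm [ 43.43   0.63 169.92]
N 1 shift cm [-1.162 -0.065 12.892] turn deg [ 0.014 -0.024 -0.059] total cm [-1.16 -0.06 12.89] tot deg [ 0.01 -0.02 -0.06]
[[280.15637316 206.47456707]
 [280.15536982 208.01254862]
 [280.14427671 225.01669233]]
[[362.209941   212.56959074]
 [358.11684987 207.02277632]
 [319.21492711 154.30424661]]
```

View pics/w11.png

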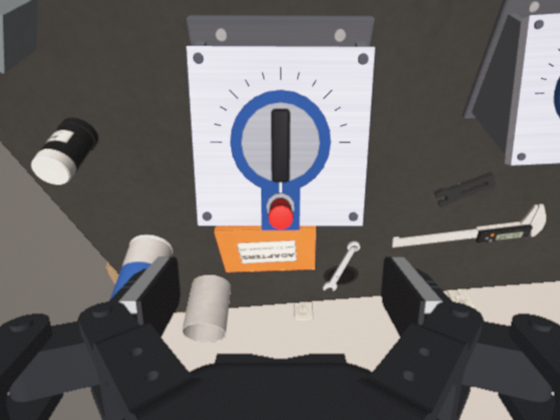

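View pics/s11z.png

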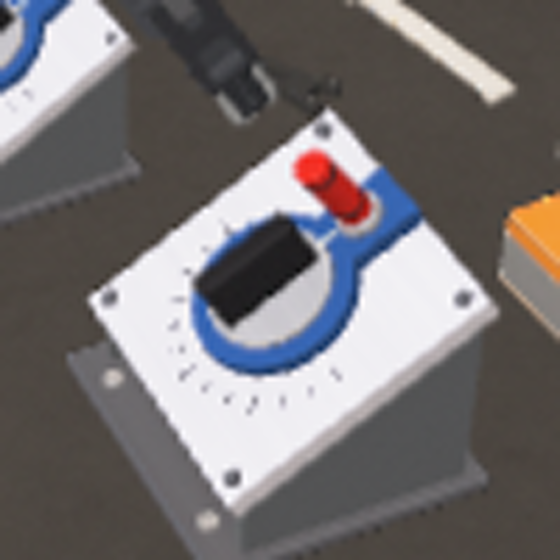

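View pics/t11.png

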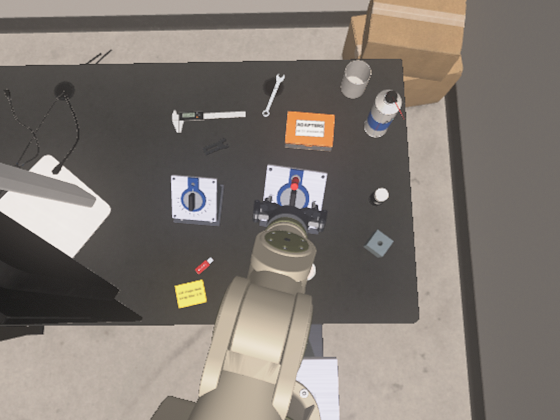

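Run:
```python
from h import *
im=cv2.imread('pics/w11.png');cv2.imwrite('pics/w11z.png',cv2.resize(im[160:250,235:325],None,fx=6.6,fy=6.6,interpolation=cv2.INTER_CUBIC))
c=cams.get_calibration('wrist')
for h in (.011,.016,.062):
  print(h,(unz((0,0),1,(0,0))*0+(proj([holetool(Q,h)[0]],c)[0]-[235,160]+.5)*6.6-.5).round(0))
Rp,o=stage(Q)
print([((proj([o+Rp@np.array(P)],c)[0]-[235,160]+.5)*6.6-.5).round(0) for P in ([.076,.017,.011],[.076,-.017,.011],[.027,0,.045])])
print(c)
```

```text
0.011 [302. 305.]
0.016 [302. 315.]
0.062 [302. 426.]
[array([429., 456.]), array([175., 456.]), array([301., 144.])]
{'fx': 337.9399644004653, 'fy': 337.9399644004653, 'cx': 280.21233246373794, 'cy': 205.8485809982754, 'rvec': array([-1.87509792, -1.59434126, -0.66297169]), 'tvec': array([-0.04032712, -0.51249999, -0.04883747])}
```

View pics/w11z.png

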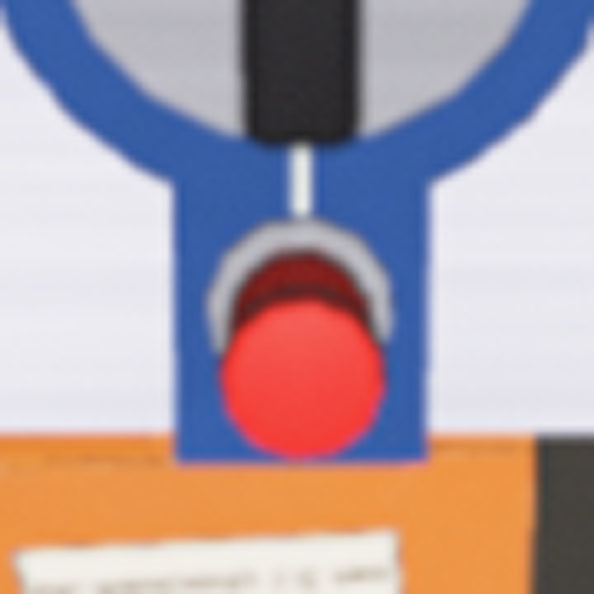

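The wrist view shows the arm where predicted. The handle's top face, though, sits at zoom (303,379) instead of (302,426), so the pin leans about 5 mm, or 0.1 rad, downslope and the collar isn't flat. I'll press it home from above with closed fingertips.

Call:
play_rows(series="0 -0.8 0 0 0 0 0;0 -0.8 0 0 0 0 0;0 0 0 1 0 0 0;0 0 0 1 0 0 0;0 0 0 2 0 0 0;0 0 0 2 0 0 0;0 0 0 1.5 0 0 0;0 0 0 0.5 0 0 0;0 0 0 0 0 0 0", newtons=30)

```text
clock: 21.15
tcp_pos: [0.5683, -0.0511, 0.1938]
orientation: [0.258, 0.078, 0.963, -0.021]
wrist_force: [-0.3, -0.5, 0.8]
finger_gap: 0.0001
```

```bash
python3 st.py;python3 - <<'E'
from h import *
snap('wrist','w12.png')
E
```

```text
F tool [-0.17 -0.53 -0.82] T tool [-0.01  0.46  0.  ] 5.39503070403925e-05
tcp in plate mm [61.05  0.53 90.33]
N 1 shift cm [ 0.609 -0.054  4.932] turn deg [ 0.008  0.046 -0.052] total cm [ 0.61 -0.05  4.93] tot deg [ 0.01  0.05 -0.05]
```

View pics/w12.png

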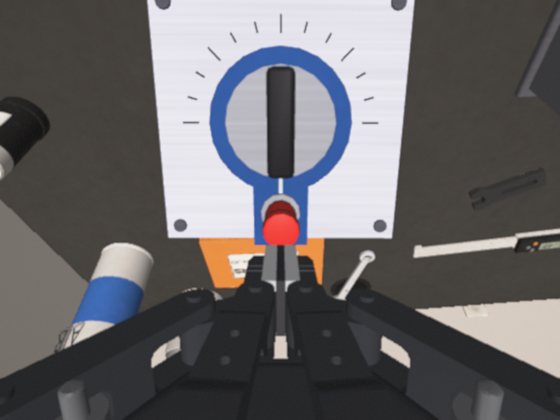

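Call:
play_rows(series="0 0 0 0.3 0 0 0;0 0 0 0.2 0 0 0;0 0 0 0.1 0 0 0;0 0 0 0 0 0 0")

```text
clock: 21.7
tcp_pos: [0.5714, -0.0516, 0.189]
orientation: [0.259, 0.078, 0.963, -0.021]
wrist_force: [-0.6, 0.1, 0.5]
finger_gap: 0.0001
```

```bash
python3 st.py
```

```text
F tool [ 0.32  0.01 -0.73] T tool [-0.    0.41 -0.03] 5.833247666719901e-05
tcp in plate mm [61.38  0.52 84.65]
N 1 shift cm [ 0.645 -0.054  4.364] turn deg [ 0.009  0.095 -0.051] total cm [ 0.65 -0.05  4.36] tot deg [ 0.01  0.09 -0.05]
```

Call:
play_rows(series="0 0 0 0.1 0 0 0;0 0 0 0.1 0 0 0;0 0 0 0 0 0 0")

```text
clock: 22.08
tcp_pos: [0.5725, -0.0518, 0.1873]
orientation: [0.259, 0.078, 0.963, -0.021]
wrist_force: [-0.4, 0.8, 0.2]
finger_gap: -0.0001
```

```bash
python3 st.py
```

```text
F tool [ 0.37  0.68 -0.41] T tool [0.02 0.44 0.02] -7.555299300138938e-05
tcp in plate mm [61.55  0.51 82.64]
N 1 shift cm [ 0.662 -0.052  4.163] turn deg [ 0.005  0.107 -0.047] total cm [ 0.66 -0.05  4.16] tot deg [ 0.01  0.11 -0.05]
```

Call:
play_rows(series="0 0 0 0.1 0 0 0;0 0 0 0 0 0 0")

```text
clock: 22.32
tcp_pos: [0.5736, -0.0521, 0.1873]
orientation: [0.26, 0.078, 0.962, -0.021]
wrist_force: [-1.7, 0.1, 4.2]
finger_gap: 0.0001
```

```bash
python3 st.py
```

```text
F tool [-0.62 -0.15 -4.48] T tool [0.02 0.22 0.02] 0.00010859844665832291
tcp in plate mm [62.51  0.43 82.06]
N 1 shift cm [ 0.765 -0.044  4.103] turn deg [-0.003  0.204 -0.047] total cm [ 0.77 -0.04  4.1 ] tot deg [-0.    0.2  -0.05]
```

Call:
play_rows(series="0 0 0 0.1 0 0 0;0 0 0 0 0 0 0")

```text
clock: 22.58
tcp_pos: [0.5748, -0.0523, 0.1876]
orientation: [0.261, 0.077, 0.962, -0.021]
wrist_force: [-2.3, 0.1, 9.2]
finger_gap: 0.0002
```

```bash
python3 st.py
```

```text
F tool [-2.7  -0.25 -9.09] T tool [ 0.06 -0.   -0.03] 0.00016095459712614526
tcp in plate mm [63.72  0.38 81.63]
N 1 shift cm [ 0.895 -0.038  4.058] turn deg [-0.012  0.33  -0.038] total cm [ 0.9  -0.04  4.06] tot deg [-0.01  0.33 -0.04]
```

Call:
play_rows(series="0 0 0 0.1 0 0 0;0 0 0 0 0 0 0")

```text
clock: 22.82
tcp_pos: [0.5761, -0.0526, 0.1878]
orientation: [0.262, 0.077, 0.962, -0.021]
wrist_force: [-3.7, 0.1, 11.8]
finger_gap: 0.0002
```

```bash
python3 st.py
python3 - <<'E'
from h import *
im,c=snap('wrist','w13.png');cv2.imwrite('pics/w13z.png',cv2.resize(im[180:280,230:330,::-1],None,fx=5.5,fy=5.5,interpolation=cv2.INTER_CUBIC))
E
```

```text
F tool [ -2.85  -0.45 -12.03] T tool [ 0.01 -0.09 -0.  ] 0.00015976303183807153
tcp in plate mm [64.99  0.33 81.2 ]
N 1 shift cm [ 1.031 -0.032  4.012] turn deg [-0.019  0.46  -0.035] total cm [ 1.03 -0.03  4.01] tot deg [-0.02  0.46 -0.03]
```

View pics/w13z.png

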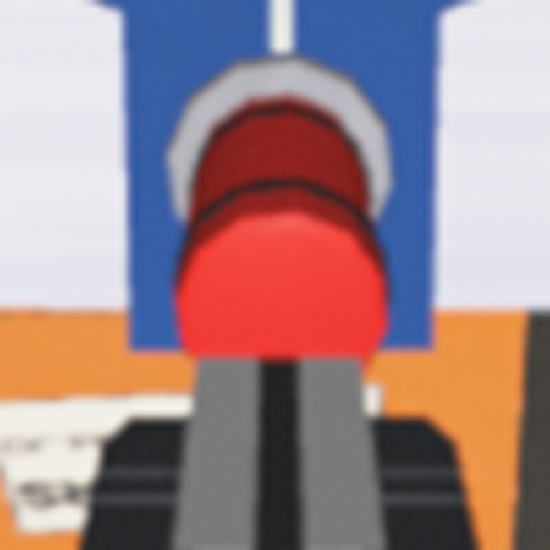

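Call:
play_rows(series="0 0 0 -0.4 0 0 0;0 0 0 -1 0 0 0;0 0 0 -3 0 0 0;0 0 0 -3 0 0 0;0 1 0 -1.5 0 0 0;0 0 0 0 0 0 0;0 0 0 0 0 0 0")

```text
clock: 23.75
tcp_pos: [0.5212, -0.0435, 0.2561]
orientation: [0.258, 0.078, 0.963, -0.021]
wrist_force: [-0.5, 0.3, -0.5]
finger_gap: -0.0001
```

```bash
cat > chk.py <<'E'
from h import *
import sys
n=sys.argv[1]
import pickle
im,c=snap('wrist','w%s.png'%n);pickle.dump(c,open('w%s.pkl'%n,'wb'));cv2.imwrite('pics/w%sz.png'%n,cv2.resize(im[160:250,235:325,::-1],None,fx=6.6,fy=6.6,interpolation=cv2.INTER_CUBIC))
Rp,o=stage(Q)
for h in (.011,.016,.062):
  print(h,((proj([holetool(Q,h)[0]],c)[0]-[235,160]+.5)*6.6-.5).round(0))
print([((proj([o+Rp@np.array(P)],c)[0]-[235,160]+.5)*6.6-.5).round(0) for P in ([.076,.017,.011],[.076,-.017,.011],[.027,0,.045])])
im,c=snap('scene','s%s.png'%n);cv2.imwrite('pics/s%sz.png'%n,cv2.resize(im[160:260,240:340,::-1],(560,560),interpolation=cv2.INTER_CUBIC))
E
python3 st.py; python3 chk.py 14
```

```text
F tool [0.7  0.26 0.2 ] T tool [-0.06  0.5  -0.01] -7.423524107393367e-05
tcp in plate mm [ 50.89   0.52 168.2 ]
N 1 shift cm [-0.398 -0.053 12.72 ] turn deg [ 0.008  0.057 -0.055] total cm [-0.4  -0.05 12.72] tot deg [ 0.01  0.06 -0.06]
0.011 [302. 256.]
0.016 [302. 265.]
0.062 [302. 370.]
[array([430., 410.]), array([174., 410.]), array([302.,  86.])]
```

View pics/w14z.png

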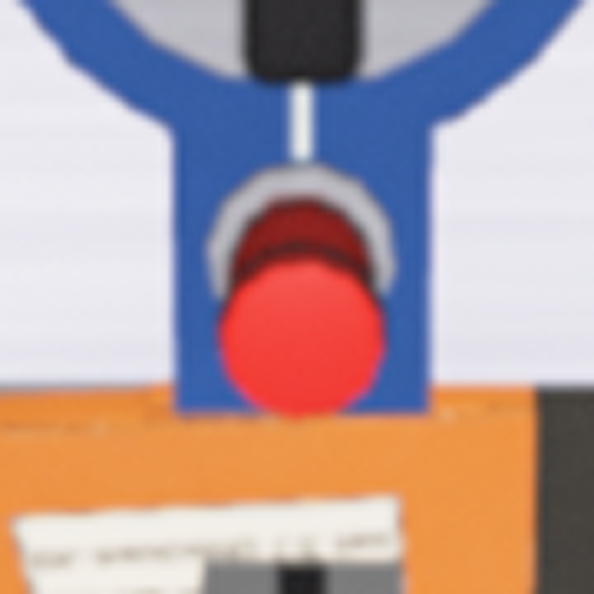

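View pics/s14z.png

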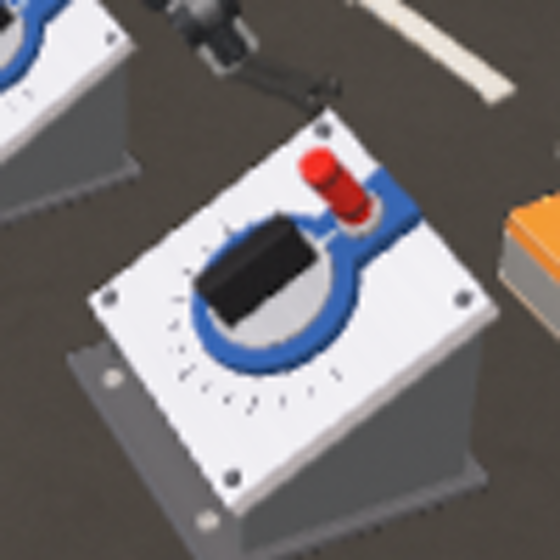

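```bash
cat > pin.py <<'E'
from h import *
import pickle,sys
def cfit(P):
    A=np.c_[2*P,np.ones(len(P))];so=np.linalg.lstsq(A,(P**2).sum(1),rcond=None)[0];return so[:2],np.sqrt(so[2]+so[:2]@so[:2])
def meas(n):
    c=pickle.load(open('w%s.pkl'%n,'rb'));c=c[1] if isinstance(c,tuple) else c
    im=cv2.imread('pics/w%s.png'%n);im=cv2.resize(im,None,fx=4,fy=4,interpolation=cv2.INTER_CUBIC).astype(int)
    Rp,o=stage(Q)
    def onp(uv,h):
        oo,d=ray(uv,c);nn=Rp[:,2];t=(nn@(o+nn*h-oo))/(nn@d);return (Rp.T@(oo+d*t-o))[:2]
    b,g,r=im[:,:,0],im[:,:,1],im[:,:,2]
    red=((r>190)&(g<110)&(b<110)).astype(np.uint8);k,lab,st,_=cv2.connectedComponentsWithStats(red);i=1+st[1:,4].argmax();m=(lab==i).astype(np.uint8)
    ct=max(cv2.findContours(m,0,1)[0],key=len)[:,0].astype(float)
    P=np.array([onp((p+.5)/4-.5,.062) for p in ct]);t,rt=cfit(P)
    # boundary of blue above & beside pin: collar upper arc (from blue mask)
    uv=proj([o+Rp@[t[0],t[1],.062]],c)[0]
    cc=proj([holetool(Q,.016)[0]],c)[0]
    pts=[]
    blue=((b>r+50)&(b>90))
    for a in np.radians(np.arange(-160,-19,5)):   # upper arc
        for rr in np.arange(18,8,-.125):
            p=cc+rr*np.array([np.cos(a),np.sin(a)]);x,y=((p+.5)*4-.5).round().astype(int)
            v=im[y,x]
            if not blue[y,x] and v.max()-v.min()<60: 
                if not (v.min()>185): pts.append(p)
                break
    P2=np.array([onp(p,.016) for p in pts]);c2,r2=cfit(P2)
    # robust refit
    e=abs(np.linalg.norm(P2-c2,axis=1)-r2);P2=P2[e<.0006];c2,r2=cfit(P2)
    print(n,'top',(t*1e3).round(2),'r',round(rt*1e3,2),'collar',(c2*1e3).round(2),'r',round(r2*1e3,2),len(P2),'tilt rad xy',((t-c2)/.046).round(3))
for n in sys.argv[1:]: meas(n)
E
python3 -c "
import pickle;from h import *
"; python3 pin.py 14
```

```text
14 top [ 5.173e+01 -2.000e-02] r 8.53 collar [53.13 -0.1 ] r 11.63 27 tilt rad xy [-0.03   0.002]
```

Call:
play_rows(series="0 -0.5 0 2 0 0 0;0 0 0 2 0 0 0;0 0 0 2 0 0 0;0 0 0 1.5 0 0 0;0 0 0 0.7 0 0 0;0 0 0 0.2 0 0 0;0 0 0 0 0 0 0")

```text
clock: 24.72
tcp_pos: [0.5673, -0.0509, 0.1868]
orientation: [0.259, 0.078, 0.963, -0.021]
wrist_force: [-0.0, 1.1, 0.2]
finger_gap: -0.0
```

```bash
python3 st.py
```

```text
F tool [ 0.03  1.06 -0.3 ] T tool [-0.02  0.43 -0.02] -2.0110980884550625e-05
tcp in plate mm [56.71  0.53 84.86]
N 1 shift cm [ 0.18  -0.053  4.386] turn deg [ 0.005  0.122 -0.045] total cm [ 0.18 -0.05  4.39] tot deg [ 0.01  0.12 -0.05]
```

Call:
play_rows(series="0 0 0 0.2 0 0 0;0 0 0 0.1 0 0 0;0 0.1 0 0.1 0 0 0;0 0.1 0 0.1 0 0 0;0 0 0 0 0 0 0")

```text
clock: 25.35
tcp_pos: [0.57, -0.0515, 0.1842]
orientation: [0.262, 0.077, 0.962, -0.021]
wrist_force: [-3.0, 0.5, 8.5]
finger_gap: -0.0002
```

```bash
python3 st.py
```

```text
F tool [-1.72  0.01 -8.85] T tool [-0.01  0.01 -0.04] -0.00022153014021744296
tcp in plate mm [57.81  0.38 81.2 ]
N 1 shift cm [ 0.313 -0.037  4.017] turn deg [-0.012  0.452 -0.031] total cm [ 0.31 -0.04  4.02] tot deg [-0.01  0.45 -0.03]
```

Call:
play_rows(series="0 0.05 0 0.1 0 0 0;0 0.05 0 0.1 0 0 0;0 0 0 0 0 0 0")

```text
clock: 25.72
tcp_pos: [0.5711, -0.0516, 0.1844]
orientation: [0.264, 0.077, 0.961, -0.021]
wrist_force: [-11.1, 2.3, 20.6]
finger_gap: 0.0001
```

```bash
python3 st.py
```

```text
F tool [ -0.74   0.52 -23.49] T tool [-0.05  0.26 -0.01] 7.26078935087306e-05
tcp in plate mm [58.79  0.44 80.8 ]
N 1 shift cm [ 0.426 -0.042  3.975] turn deg [-0.021  0.665 -0.012] total cm [ 0.43 -0.04  3.98] tot deg [-0.02  0.66 -0.01]
```

Call:
play_rows(series="0 0 0 -0.3 0 0 0;0 0 0 -0.5 0 0 0;0 0 0 -2 0 0 0;0 0 0 -3 0 0 0;0 0.2 0 -3 0 0 0;0 0 0 0 0 0 0;0 0 0 0 0 0 0")

```text
clock: 26.6
tcp_pos: [0.5225, -0.0437, 0.2532]
orientation: [0.258, 0.078, 0.963, -0.021]
wrist_force: [-1.1, -0.4, -1.1]
finger_gap: -0.0001
```

```bash
python3 st.py; python3 chk.py 15;python3 pin.py 14 15
```

```text
F tool [ 1.45 -0.53  0.45] T tool [ 0.01  0.45 -0.  ] -5.235656377851913e-05
tcp in plate mm [ 50.6    0.52 165.  ]
N 1 shift cm [-0.432 -0.053 12.4  ] turn deg [ 0.006  0.038 -0.055] total cm [-0.43 -0.05 12.4 ] tot deg [ 0.01  0.04 -0.06]
0.011 [302. 265.]
0.016 [302. 274.]
0.062 [302. 382.]
[array([432., 420.]), array([172., 420.]), array([302.,  94.])]
14 top [ 5.173e+01 -2.000e-02] r 8.53 collar [53.13 -0.1 ] r 11.63 27 tilt rad xy [-0.03   0.002]
15 top [49.15  0.08] r 8.56 collar [53.05 -0.13] r 11.65 27 tilt rad xy [-0.085  0.005]
```

View pics/w15z.png

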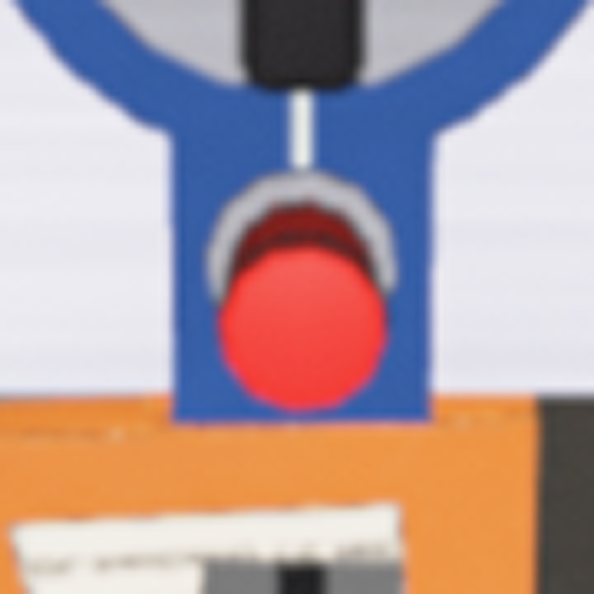

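View pics/s15z.png

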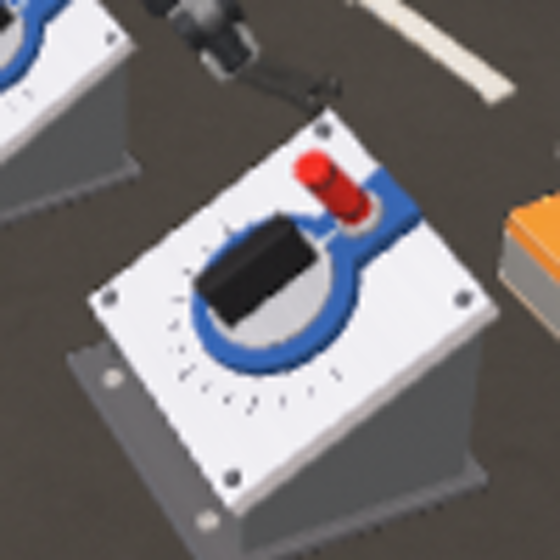

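The second press left the pin leaning further (-0.085 rad), because the tool dragged it downslope on the way up. I'll grip the handle lightly, swing it upright and then open without any axial load.

Call:
play_rows(series="60 -0.25 0 0 0 0 0;60 0 0 0 0 0 0;60 0 0 3 0 0 0;60 0 0 3 0 0 0;60 0 0 3 0 0 0;60 0 0 1.5 0 0 0;60 0 0 0.8 0 0 0;60 0 0 0 0 0 0")

```text
clock: 27.7
tcp_pos: [0.5809, -0.0531, 0.1575]
orientation: [0.259, 0.078, 0.963, -0.021]
wrist_force: [-0.6, 0.0, 0.1]
finger_gap: 0.0514
```

```bash
python3 st.py
```

```text
F tool [ 0.44 -0.05 -0.37] T tool [-0.    0.49 -0.03] 0.05144430072171589
tcp in plate mm [53.95  0.52 52.54]
N 1 shift cm [-0.103 -0.052  1.155] turn deg [ 0.007  0.075 -0.05 ] total cm [-0.1  -0.05  1.15] tot deg [ 0.01  0.07 -0.05]
```

Call:
play_rows(series="30 0 -0.03 0 0 0 0;0 0 0 0 0 0 0;0 0 0 0 0 0 0;0 0 0 0 0 0 0;0 0 0 0 0 0 0;0 0 0 0 0 0 0", newtons=20)

```text
clock: 28.45
tcp_pos: [0.5813, -0.0535, 0.1585]
orientation: [0.26, 0.077, 0.962, -0.021]
wrist_force: [-3.1, 0.0, 6.1]
finger_gap: 0.017
```

```bash
python3 st.py; python3 chk.py 16 >/dev/null
```

```text
F tool [-0.38 -0.46 -6.83] T tool [-0.05  0.4  -0.01] 0.01699914025056984
tcp in plate mm [54.83  0.25 53.2 ]
N 1 shift cm [-0.013 -0.025  1.22 ] turn deg [ 0.004  0.188 -0.04 ] total cm [-0.01 -0.03  1.22] tot deg [ 0.    0.19 -0.04]
```

Call:
play_rows(series="0 -0.1 0 0 0 0 0;0 -0.1 0 0 0 0 0;0 -0.1 0 0 0 0 0;0 0 0 0 0 0 0")

```text
clock: 29.05
tcp_pos: [0.5822, -0.0536, 0.1587]
orientation: [0.258, 0.078, 0.963, -0.021]
wrist_force: [-7.4, -0.2, 6.6]
finger_gap: 0.0172
```

```bash
python3 st.py; python3 chk.py 17 >/dev/null
```

```text
F tool [ 3.02 -1.4  -9.37] T tool [-0.04  1.2   0.02] 0.01717752213837552
tcp in plate mm [55.75  0.29 52.92]
N 1 shift cm [ 0.075 -0.029  1.192] turn deg [ 0.002 -0.017 -0.052] total cm [ 0.07 -0.03  1.19] tot deg [ 0.   -0.02 -0.05]
```

View pics/w17.png

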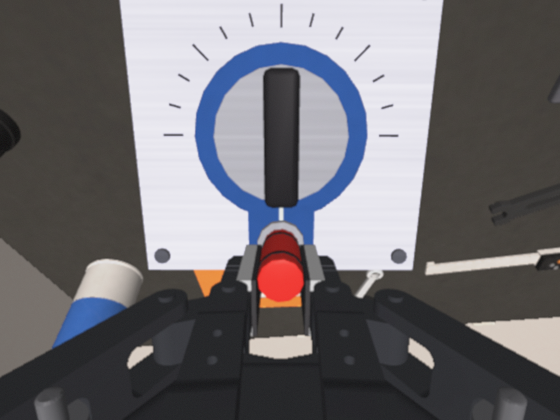

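```bash
python3 pin.py 16; python3 pin.py 17
```

```text
16 top [49.37 -0.33] r 8.61 collar [54.24 -0.  ] r 8.93 29 tilt rad xy [-0.106 -0.007]
17 top [50.32 -0.25] r 8.56 collar [54.27 -0.  ] r 8.92 29 tilt rad xy [-0.086 -0.006]
```

Call:
play_rows(series="0 -0.1 0 0 0 0 0;0 -0.1 0 0 0 0 0;0 -0.1 0 0 0 0 0;0 0 0 0 0 0 0")

```text
clock: 29.65
tcp_pos: [0.584, -0.0538, 0.1592]
orientation: [0.257, 0.078, 0.963, -0.02]
wrist_force: [-6.8, 0.7, 4.7]
finger_gap: 0.0172
```

```bash
python3 st.py; python3 chk.py 18 >/dev/null; python3 pin.py 18
```

```text
F tool [ 3.62 -0.35 -7.49] T tool [-0.03  1.42  0.01] 0.017195138358198372
tcp in plate mm [57.55  0.35 52.4 ]
N 1 shift cm [ 0.252 -0.035  1.141] turn deg [ 0.008 -0.137 -0.055] total cm [ 0.25 -0.04  1.14] tot deg [ 0.01 -0.14 -0.06]
18 top [52.13 -0.21] r 8.5 collar [54.31  0.  ] r 8.88 28 tilt rad xy [-0.047 -0.004]
```

Call:
play_rows(series="0 -0.1 0 0 0 0 0;0 -0.1 0 0 0 0 0;0 0 0 0 0 0 0")

```text
clock: 30.12
tcp_pos: [0.5855, -0.0541, 0.1599]
orientation: [0.257, 0.078, 0.963, -0.02]
wrist_force: [-5.1, 0.8, 3.4]
finger_gap: 0.0173
```

```bash
python3 st.py; python3 chk.py 19 >/dev/null; python3 pin.py 19
```

```text
F tool [ 2.81 -0.05 -5.49] T tool [0.05 1.41 0.01] 0.017333032206067873
tcp in plate mm [59.25  0.33 52.29]
N 1 shift cm [ 0.422 -0.034  1.13 ] turn deg [ 0.006 -0.168 -0.059] total cm [ 0.42 -0.03  1.13] tot deg [ 0.01 -0.17 -0.06]
19 top [53.84 -0.2 ] r 8.49 collar [ 5.433e+01 -1.000e-02] r 8.84 21 tilt rad xy [-0.011 -0.004]
```

View pics/w19z.png

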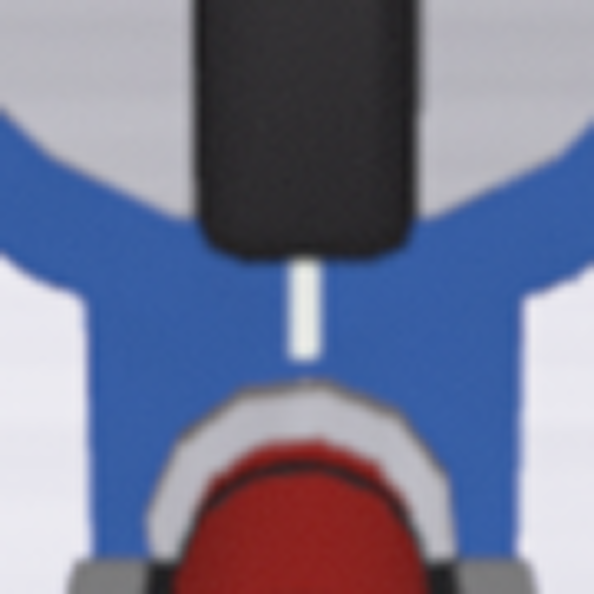

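View pics/s19z.png

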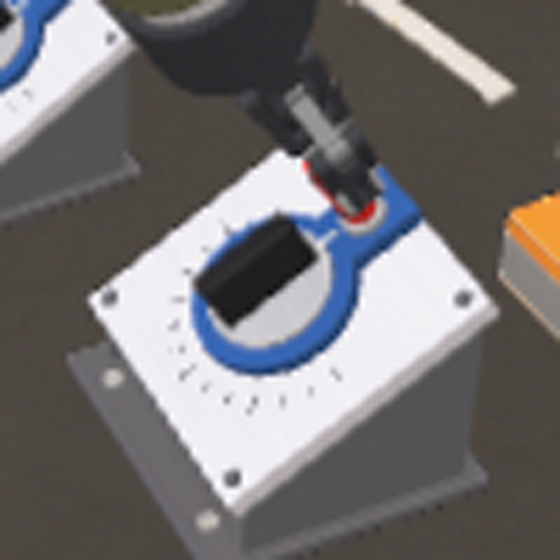

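Call:
play_rows(series="60 0 0 0 0 0 0;60 0 0 0 0 0 0;60 0 0 0 0 0 0;60 0 0 0 0 0 0")

```text
clock: 30.72
tcp_pos: [0.5877, -0.0546, 0.1616]
orientation: [0.259, 0.078, 0.963, -0.021]
wrist_force: [0.1, 0.7, -0.4]
finger_gap: 0.0513
```

```bash
python3 st.py; python3 chk.py 20 >/dev/null; python3 pin.py 20
```

```text
F tool [0.21 0.75 0.38] T tool [ 0.04  0.51 -0.04] 0.05128897708083157
tcp in plate mm [62.05  0.19 52.6 ]
N 1 shift cm [ 0.707 -0.02   1.159] turn deg [ 0.003  0.1   -0.052] total cm [ 0.71 -0.02  1.16] tot deg [ 0.    0.1  -0.05]
20 top [53.06  0.07] r 8.43 collar [54.39 -0.  ] r 8.85 29 tilt rad xy [-0.029  0.002]
```

View pics/w20.png

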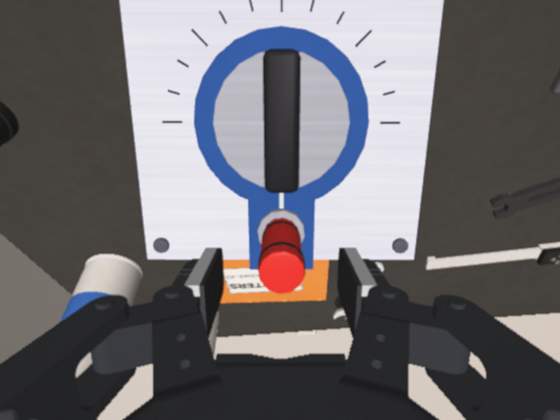

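Call:
play_rows(series="60 0 0 -1 0 0 0;60 0 0 -3 0 0 0;60 0 0 -4 0 0 0;60 1.1 0 -3.5 0 0 0;60 0 0 0 0 0 0;60 0 0 0 0 0 0")

```text
clock: 31.58
tcp_pos: [0.5214, -0.0439, 0.2556]
orientation: [0.259, 0.078, 0.962, -0.021]
wrist_force: [0.8, -0.7, -0.9]
finger_gap: 0.0513
```

```bash
python3 st.py; python3 chk.py 21; python3 pin.py 21
```

```text
F tool [-0.3  -0.62  1.24] T tool [-0.01  0.48 -0.05] 0.05132442576885501
tcp in plate mm [ 50.9    0.17 167.61]
N 1 shift cm [-0.38  -0.016 12.662] turn deg [-0.003  0.137 -0.05 ] total cm [-0.38 -0.02 12.66] tot deg [-0.    0.14 -0.05]
0.011 [304. 256.]
0.016 [305. 265.]
0.062 [305. 370.]
[array([433., 410.]), array([176., 410.]), array([305.,  86.])]
21 top [ 5.304e+01 -5.000e-02] r 8.48 collar [53.29 -0.1 ] r 11.64 25 tilt rad xy [-0.005  0.001]
```

View pics/w21z.png

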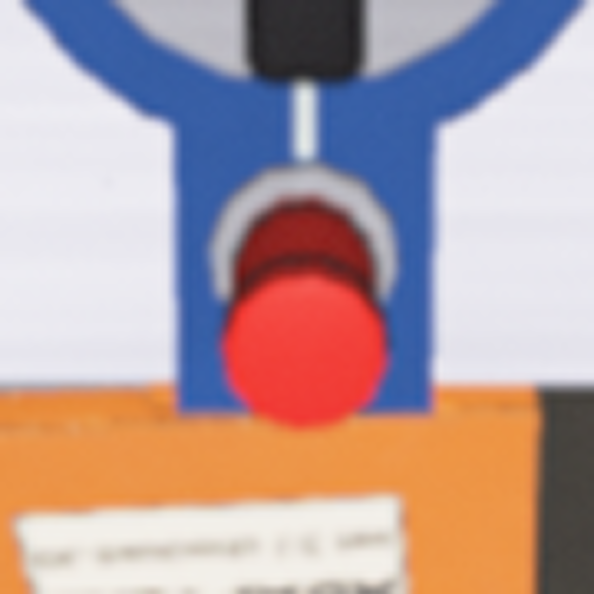

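View pics/s21z.png

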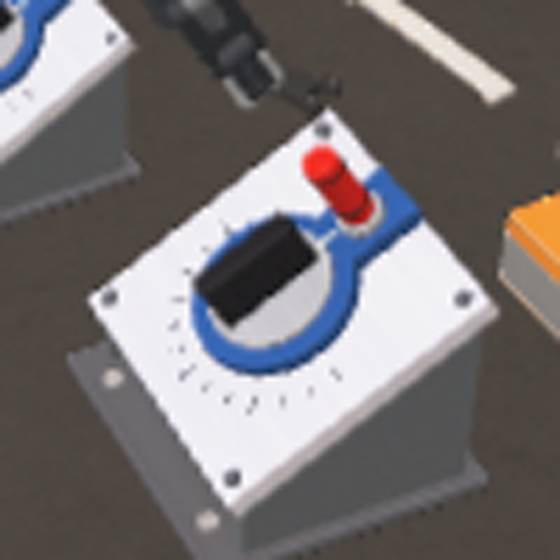

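The pin is now upright, with a measured tilt of -0.005 rad. I'll wait half a second, check again and confirm the bystanders haven't moved.

Call:
play_rows(series="60 0 0 -2 0 0 0;60 0 0 0 0 0 0;60 0 0 0 0 0 0;60 0 0 0 0 0 0")

```text
clock: 32.17
tcp_pos: [0.5113, -0.0422, 0.2717]
orientation: [0.258, 0.078, 0.963, -0.02]
wrist_force: [0.4, -0.1, -0.7]
finger_gap: 0.0513
```

```bash
python3 st.py; python3 chk.py 22; python3 pin.py 22
python3 - <<'E'
from h import *
im,c=snap('scene','s23.png');a=cv2.imread('pics/s8.png');b=cv2.imread('pics/scene0.png');n=im[:,:,::-1].astype(int)
for nm,(x,y,r) in dict(can=(350,281,18),dish=(238,270,14),fork=(289,174,12)).items():
    print(nm,abs(n-b)[y-r:y+r,x-r:x+r].mean().round(2))
E
```

```text
F tool [0.02 0.01 0.8 ] T tool [-0.05  0.41 -0.02] 0.05130981232446903
tcp in plate mm [ 50.07   0.22 186.68]
N 1 shift cm [-0.493 -0.025 14.568] turn deg [ 0.014  0.    -0.056] total cm [-0.49 -0.02 14.57] tot deg [ 0.01  0.   -0.06]
0.011 [304. 231.]
0.016 [304. 240.]
0.062 [304. 332.]
[array([425., 377.]), array([183., 377.]), array([304.,  69.])]
22 top [53.11 -0.07] r 8.52 collar [53.35 -0.2 ] r 11.63 27 tilt rad xy [-0.005  0.003]
can 0.54
dish 0.45
fork 5.21
```

View pics/s23.png

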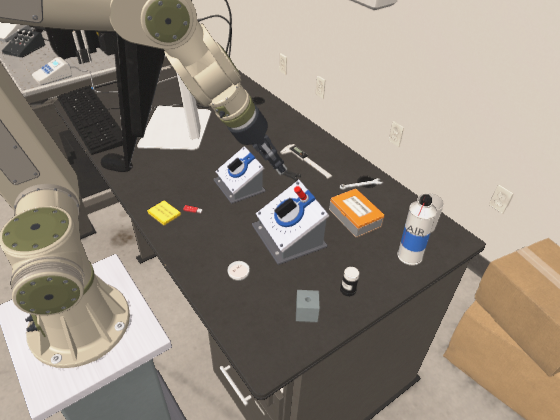

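```bash
python3 -c "
from workcell import workorder
print(workorder.hand_in())"
```

```text
the job is handed in; nothing more can be done
None
```

I turned the blue head until its hole lined up with the plate's, put the red-handled pin through both holes, let go and handed the job in at about 32 s. The last checks show the pin home with its collar flat.

- **Alignment:** after I released the head, the wrist camera put it at 0 ± 3 mrad. I did not measure the angle again at the end, but the last wrist views show the arm where the aligned position predicts it.
- **Seating:** the pin first met firm contact at 16 N, 40.8 mm above the plate against an expected 41 mm.
- **Tilt after release:** the pin then leaned about 0.1 rad downslope, so the collar was not flat. Pressing it twice with closed fingertips (up to 23 N) helped at first, then made it lean again. Gripping it lightly and swinging it upright fixed it.
- **Last checks:** two views about 0.6 s apart both measured a tilt of -0.005 rad. They put the collar about 1.7 mm below where I expected the hole axis. Up to 1 mm of that can be play in the hole; I put the rest down to camera calibration and did not resolve it.
- **Bystanders:** the canister and dish are unchanged in the last picture. The fork lay beside the gripper in the last scene view and could not be compared well there, but it looked unmoved in the top view taken after I placed the pin.
- **Robot at hand-in:** the gripper was clear of everything.

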